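# Check a new processor spacer on a dial comparator

## Robot

A 6-joint arm with a two-finger parallel gripper is mounted at the origin on the work surface. World frame = base frame: x ahead of the robot, y to its left, z up, the work surface at z = 0. Lengths are in m, angles in degrees, forces in N, time in s.
With the tool pointing down it reaches from about 0.35 to 0.8 m from the base axis. Payload 7.3 kg.
Tool frame: the origin (TCP) lies between the finger pads; the fingertips stand tip_extent ahead of it and the grasp point (between the pads) lies 6 mm ahead of it (tip_extent is the distance from the TCP to the fingertips, in m); x points along the fingers, z is the direction in which the jaws open and shut, and the axes are right-handed (so a half turn about x gives the same grasp; the last joint's range is limited). The gripper opens to 85 mm and grips with 20 to 120 N. Pads are 22 mm wide; open, the fingers measure 114 mm over their backs; the gripper's body (76 mm by 85 mm) begins 54 mm behind the grasp point. The pads swing forward as they close: fully open they stand 13 mm farther back than shut.
Start: joints at [60.963, 19.595, 87.324, -0, 73.075, -8.365], TCP at [0.185, 0.491, 0.235] pointing down, gripper open.
Joint ranges: [-145.02, 145.02], [-44.19, 115.74], [2.07, 154.8], [-57.11, 237.11], [16.16, 152.29], [-177.93, 177.93]. Speed limits (degrees/s): [147.25, 147.25, 180, 180, 180, 180].

## Interface

Orientations are given as a 3x3 rotation matrix whose columns are the frame's x, y, z axes.
In Python, from bench import sense, get_image, camera_params, job_done, tip_extent gives the robot as it stands.
- The arm moves only by the tool move_arm, never from a script. Its argument "increments" is a list of rows, each an object with "linear": the shift along the world's x, y, z as a fraction of full scale, a list of three; "rot": the turn, a rotation vector about the world's x, y, z as a fraction of full scale, a list of three. In form: [{"linear": [tx, ty, tz], "rot": [ax, ay, az]}, ...]. A call has 1 to 12 rows; each row is the pose to reach, as a shift and turn from the pose measured when the call began; what a row does not reach only later rows make up. Full scale, the value 1, is 50 cm for a shift and 1.5 rad for a turn. A row lasts 1/12 s, in which the tool goes at most 41.7 mm and 7.16 degrees, less where a joint would pass 70% of its speed; a pose out of reach is approached as far as the arm can. A call with a number of a shift or a turn outside -1 to 1 is refused whole. A call with a gripper value outside its range is refused whole. "gripper" is the opening, from 0 (shut) to 1 (fully open), set as the call begins (left out, the last holds). The fingers move at their own pace and stop on an object; "squeeze" is the grip in N (left out, the last holds). Time passes only in rows, so rows that repeat a pose let the fingers close. It gives the time, the measured TCP pose, the force and the opening at its end, in the units of the state.
- sense(): the state, without advancing time (a new reading comes with each control period).
- get_image(name): name is "scene" or "top" or "wrist"; returns the picture (420x560x3 uint8, red, green, blue); there is no depth.
- camera_params(name): a dict with "fov_y" (degrees; the focal length in pixels is half the picture's height over the tangent of half this angle, whatever the lens; pixels are square), "cx", "cy" (the principal point, pixels), "distortion" ([k1, k2, p1, p2, k3] as OpenCV has them; the pictures are not rectified), "world_from_camera" (4x4, takes a point from camera to world coordinates). Camera axes: x right, y up, looking along -z (the intrinsics and any distortion apply to the point x, -y, -z); pixel columns grow to the right and rows downward; lengths in m; the calibration is good to about 2 mm. A picture is of the moment at which its call begins: read the wrist's pose just before it. camera_params takes no time and is no camera call; for the wrist camera it gives the pose at the moment of the call.
- job_done(): hands the job in, once; it reports no verdict.
The state is a dict: "time": time; "joints": joint angles; "qd": joint speeds; "effort": joint torques, N m; "position": TCP position; "ee_rot": TCP orientation; "ft_force": force on the tool from outside, world axes, zero at the start; "torque": the same for the moment, N m; "gripper_width": opening from 0.0 (shut) to 1.0 (fully open).
Only numpy, scipy, OpenCV 4.12 (cv2) and the standard library are available. Lean on these libraries where they do the work, as an engineer would, in place of code of your own. Each camera call takes 0.05 s, during which the arm holds its last target. There are 200 camera calls.

## Task

The steel master block is standing in the dial comparator: turn the dial's black bezel until its raised mark points the same way as the needle, then lift the master out and stand it upright in the bamboo tray. Slide the grey plastic spacer into the comparator in its place, between the fence and the sprung stylus, and push it gently until you feel the tip of the stop screw, keeping a steady push of about 6 N on it for about half a second (more than 15 N would spoil the setting); then let go and leave it there with the needle back on the mark. Do not force the stylus, and leave the other things on the counter alone.

Things in the scene. Friction and masses are not known exactly. Their poses are not given: they have to be found in the camera images.
- gauge: Dial comparator, fixed: dark steel base, 12 mm thick, x -95 to +85 mm, y -50 to +130 mm about the origin (measuring place, counter level). Its smooth top is the floor of a channel along x: fence at -y, sprung stylus opposite at x = 0, its housing (18 mm above the floor) at y 52 to 75 mm, stop post at the +x end, open at -x. All but the dial lies below 34 mm above the counter.
- stylus: Sprung free-running steel roller, upright, 28 mm across, 14 mm high, its middle 10 mm above the channel floor, moving along the gauge's y. Origin: its point facing the fence, at y = +20 mm on a 40 mm part, sprung out to +18.5 mm with none; it can go back 6 mm beyond the 40 mm place. It presses with 3.4 N (out) to 4 N (on a 40 mm part). A part slid in along x wedges it back by its rounded edges.
- stop_post: Steel post, 18 mm high; origin at the foot of its inner face (gauge x = +40 mm, y = 0), axes as the gauge. A stiff brass stop screw, 8 mm across, 11 mm above the channel floor, sticks out of that face towards -x by 3 to 21 mm: it is set differently each time and not measured, so feel for its tip. A part is home when its end face is against that tip.
- loading (a point): Middle of the open end of the channel, on its floor (gauge x = -60 mm, y = 0, 12 mm above the counter): free floor where a part can be set down or lowered and slid in along the gauge's +x. The fence's face lies 20 mm to its -y side; on the +y side nothing stands near, so a part can be lowered a few mm clear of the fence. Axes as the gauge.
- fence (a point): On the fence's flat inner face, at floor level, opposite the stylus (gauge x = 0, y = -20 mm). The fence is a steel bar 18 mm high and 12 mm thick, x -90 to +40 mm. Axes as the gauge.
- dial_center (a point): On the dial's vertical axis (gauge x = 0, y = 95 mm), level with the bezel's top, 60 mm above the counter. The bezel is a black ring, 54 mm outer diameter, 18 mm high, standing free above a pedestal of 36 mm diameter; it turns about the vertical with light friction (0.04 N m) and stays where it is left.
- bezel_mark (a point): The small raised mark on top of the bezel, 24 mm from the dial axis. It points outwards; its x axis points from the mark towards the dial axis. It starts 0.5 to 1.3 rad from the needle, so that the bezel has to be turned anticlockwise seen from above.
- needle_tip (a point): Tip of the dial's needle, 19 mm from the dial axis, just below the bezel's rim; its x axis points from the tip towards the dial axis. Mark and needle agree when the two x axes point the same way.
- needle (a joint): Needle angle in rad, anticlockwise positive: 0 with a 40 mm part in the gauge (it then points along the gauge's -x), +0.3 for each mm that the stylus is pressed back farther, about -0.45 with nothing in the gauge.
- master_center (a point): Middle of the steel master block, 27 mm above its underside. 54 mm high in all: a foot 56 mm (x) by 40 mm (y) by 20 mm high, upright edges rounded 8 mm, and on it a round stem to hold it by, 22 mm diameter, 34 mm high. About 0.3 kg. It starts in the gauge, its 40 mm between fence and stylus, not touching the stop screw; lift it straight up (a few N of friction).
- spacer_center (a point): Middle of the grey plastic spacer, 27 mm above its underside. 54 mm high in all: a foot like the master's (56 mm x, 40 mm y, 20 mm high) and on it an upright flat fin to hold it by, 32 mm (x) by 12 mm thick (y), 34 mm high. It starts on the counter; about 0.07 kg. In the gauge its 40 mm lies between fence and stylus, its x along the gauge's x, either end first.
- tray: Bamboo tray, 170 mm (x) by 140 mm (y), 20 mm high, walls and floor about 6 mm thick, fixed; origin at the centre of its underside.
- ramekin: Glass ramekin, 80 mm across, 45 mm high; origin under its centre. Leave alone.
- bowl: Clear processor bowl, 170 mm across, 130 mm high; origin under its centre. Leave alone.
- pusher: Grey plastic pusher, standing, 74 by 58 mm, 117 mm high; origin under its centre. Leave alone.
- mug: White mug, 80 mm across, 90 mm high; origin under its centre. Leave alone.
- oil: Green oil bottle, 64 mm across, 210 mm high; origin under its centre. Leave alone.
- mill: Wooden pepper mill, 54 mm across, 165 mm high; origin under its centre. Leave alone.
- spatula: Black spatula lying on the counter, 260 mm long. Leave alone.
Mind the look-alikes: they are no part of the job. Leave any purple or yellow look-alike of the part that bears master_center alone.

How it is judged (in metres and radians):
On the way, in this order (a step that is already met when the one before it is completed fails the run):
1. the bezel's mark is turned to the needle (within 0.12 rad) with the master in the gauge (angle between the x axis of needle_tip and the x axis of bezel_mark, either way round below 0.12 rad and y of master_center in the frame of gauge between -0.003 and 0.003 m and x of master_center in the frame of gauge between -0.022 and 0.015 m and value of joint needle between -0.15 and 0.15 rad), for 0.3 s.
2. the master stands upright in the tray, released (x of master_center in the frame of tray between -0.075 and 0.075 m and y of master_center in the frame of tray between -0.06 and 0.06 m and z of master_center in the frame of tray between 0.022 and 0.042 m and angle between master_center's own z axis and vertical below 0.15 rad and contact force between the fingers and master below 0.1 N and linear speed of master below 0.02 m/s), for 0.2 s.
3. the spacer is in the measuring place and pressed against the stop screw with 2 to 10 N (contact force between spacer and stop_post between 2 and 10 N and x of spacer_center in the frame of gauge between -0.012 and 0.013 m and y of spacer_center in the frame of gauge between -0.004 and 0.005 m), for 0.3 s.
At the end, for the whole second after the job is handed in: Spacer upright on the channel floor (3 mm), square to the gauge (0.08 rad), within 3 mm of mid-channel and -12 to +13 mm of the stylus along it; needle on the mark within 0.18 rad; master upright in the tray; both released and at rest (x of spacer_center in the frame of gauge between -0.012 and 0.013 m and y of spacer_center in the frame of gauge between -0.003 and 0.003 m and z of spacer_center in the frame of gauge between 0.036 and 0.0425 m and angle between spacer_center's own z axis and vertical below 0.08 rad and angle between the x axis of spacer_center and the x axis of gauge, either way round below 0.08 rad and angle between the x axis of needle_tip and the x axis of bezel_mark, either way round below 0.18 rad and value of joint needle between -0.2 and 0.2 rad and linear speed of each of spacer, master below 0.01 m/s and x of master_center in the frame of tray between -0.075 and 0.075 m and y of master_center in the frame of tray between -0.06 and 0.06 m and z of master_center in the frame of tray between 0.022 and 0.042 m and angle between master_center's own z axis and vertical below 0.15 rad); the robot touches nothing.
It fails at once if the stop screw or its post is pushed with more than 15 N (contact force between anything else and stop_post above 15 N).
It fails at once if the stylus is loaded with more than 25 N (contact force between anything else and stylus above 25 N).
It fails at once if a bystander is moved more than 30 mm (distance of any of ramekin, bowl, pusher, mug, oil, mill, spatula from where it was at the start of the episode above 0.03 m).
It also fails if it takes over 72 s, if anything falls off the work surface, if the arm or the gripper's body presses on something with over 40 N, if the wrist force passes 120 N, or if a joint passes its speed limit or range.

## Working session

There is one attempt and no reset: what is moved stays moved. The work goes in short steps, Python scripts to look and compute and a tool call to move; the robot and the scene stay as the last step left them, time stands still between calls to the robot, and variables do not carry over. Pictures are saved under pics/ and viewed, about 8 in all and at most 12, crops included, and the job is handed in when it is done.

Besides the shell and the picture viewer there is one more tool, called after "Request:" as name([rows], argument=value, ...), one row to a line, values as JSON. move_arm: Moves the arm, as the interface text tells. Shift numbers are shares of 50 cm and turn numbers shares of 1.5 rad, none past 1 either way. Its arguments: {"type":"object","properties":{"increments":{"type":"array","items":{"type":"object","properties":{"linear":{"type":"array","items":{"type":"number","minimum":-1,"maximum":1}},"rot":{"type":"array","items":{"type":"number","minimum":-1,"maximum":1}}}}},"gripper":{"type":"number"},"squeeze":{"type":"number"}},"required":["increments"]}

```bash
ls; mkdir -p pics
cat > h.py <<'E'
import numpy as np, cv2
from bench import sense, get_image, camera_params, job_done, tip_extent
def K(p):
    f=210/np.tan(np.radians(p["fov_y"])/2)
    return np.array([[f,0,p["cx"]],[0,f,p["cy"]],[0,0,1.]]),np.array(p["distortion"],float)
def world(p,uv,z):
    "pixels -> world points on plane height z"
    k,d=K(p); q=cv2.undistortPoints(np.array(uv,float).reshape(-1,1,2),k,d)[:,0]
    T=np.array(p["world_from_camera"]); r=np.c_[q[:,0],-q[:,1],-np.ones(len(q))]@T[:3,:3].T
    o=T[:3,3]; return o+r*((np.broadcast_to(z,len(q))-o[2])/r[:,2])[:,None]
def pix(p,X):
    k,d=K(p); T=np.array(p["world_from_camera"]); c=(np.array(X,float).reshape(-1,3)-T[:3,3])@T[:3,:3]
    return cv2.projectPoints((c*[1,-1,-1]).reshape(-1,1,3),np.zeros(3),np.zeros(3),k,d)[0][:,0]
def save(n,im): cv2.imwrite("pics/"+n+".png",cv2.cvtColor(im,cv2.COLOR_RGB2BGR))
E
python3 - <<'E'
from h import *
np.set_printoptions(precision=4,suppress=True)
s=sense();print(s,tip_extent)
for n in("top","scene","wrist"):
    p=camera_params(n);print(n,p);save(n+"0",get_image(n))
E
```

```text
pics
{'time': 0.0, 'joints': array([60.9642, 19.6379, 87.3772,  0.0024, 73.0754, -8.3645]), 'qd': array([ 0.0269, -0.0387, -0.0023,  0.0507, -0.0753, -0.0393]), 'effort': array([  0.0016, -43.3685, -24.6006,  -0.0001,   0.008 ,  -0.    ]), 'position': array([0.1851, 0.4909, 0.2341]), 'ee_rot': array([[-0.0008, -0.9356,  0.353 ],
       [-0.0014,  0.353 ,  0.9356],
       [-1.    ,  0.0003, -0.0016]]), 'ft_force': array([ 0.2035, -0.4148, -0.2928]), 'torque': array([-0.0222, -0.0028,  0.0291]), 'gripper_width': 1.0003121150941456} 0.025
top {'fov_y': 52.15248963781957, 'cx': 271.3536303580073, 'cy': 210.9897926310256, 'distortion': array([-0.086,  0.   ,  0.   ,  0.   ,  0.   ]), 'world_from_camera': array([[-0.0078,  0.9982, -0.0593,  0.4412],
       [-1.    , -0.0082, -0.0053, -0.0163],
       [-0.0058,  0.0592,  0.9982,  1.1317],
       [ 0.    ,  0.    ,  0.    ,  1.    ]])}
scene {'fov_y': 56.22612227550316, 'cx': 280.43378534404224, 'cy': 202.76330272848486, 'distortion': array([-0.116,  0.   ,  0.   ,  0.   ,  0.   ]), 'world_from_camera': array([[-0.7304, -0.5542,  0.3992,  0.9581],
       [ 0.6829, -0.6022,  0.4135,  0.4623],
       [ 0.0112,  0.5746,  0.8183,  0.937 ],
       [ 0.    ,  0.    ,  0.    ,  1.    ]])}
wrist {'fov_y': 70.96386158934234, 'cx': 279.9872122519288, 'cy': 212.6084911360795, 'distortion': array([0.0115, 0.    , 0.    , 0.    , 0.    ]), 'world_from_camera': array([[ 0.3521, -0.8995, -0.2587,  0.1191],
       [ 0.936 ,  0.3375,  0.1004,  0.5156],
       [-0.003 , -0.2775,  0.9607,  0.3734],
       [ 0.    ,  0.    ,  0.    ,  1.    ]])}
```

View pics/top0.png

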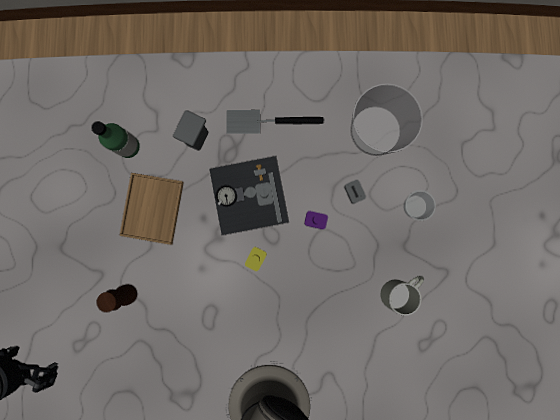

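View pics/scene0.png

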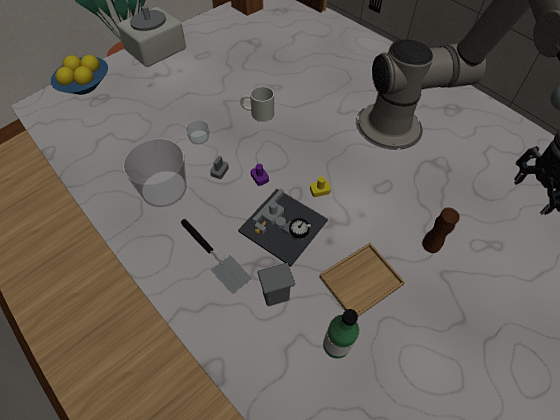

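Top view: gauge base corners about (210,168), (275,156), (288,222), (222,235), with the dial at (227,196). The grey spacer is at (355,191), the tray around (152,209), and the purple and yellow look-alikes are at (316,220) and (257,259).

Run:
```python
from h import *
from scipy.optimize import least_squares
np.set_printoptions(precision=4,suppress=True)
p=camera_params("top")
def fit(uv,loc,z):
    uv=np.array(uv,float)
    def f(q):
        c,s=np.cos(q[2]),np.sin(q[2]); L=np.array(loc)/1000
        return (pix(p,np.c_[q[0]+c*L[:,0]-s*L[:,1],q[1]+s*L[:,0]+c*L[:,1],np.full(len(L),z)])-uv).ravel()
    r=least_squares(f,[.47,.05,.15]);return r.x,np.degrees(r.x[2]),r.fun
print("gauge",fit([(210,168),(275,156),(288,222),(222,235)],[(85,130),(85,-50),(-95,-50),(-95,130)],.012))
print("tray",fit([(132,174),(183,181),(173,243),(121,236)],[(85,70),(85,-70),(-85,-70),(-85,70)],.02))
print("spacer",world(p,[(355,191)],.027), "dial",world(p,[(227,196)],.06))
for n,uv,z in[("ram",(419,205),.02),("bowl",(385,125),.05),("pusher",(190,128),.06),("mug",(402,297),.045),("oil",(118,142),.1),("mill",(118,298),.08),("purple",(316,220),.02),("yellow",(257,259),.02)]: print(n,world(p,[uv],z))
im=cv2.imread("pics/top0.png")
cv2.imwrite("pics/c1.png",cv2.resize(im[145:275,195:395],None,fx=4,fy=4,interpolation=cv2.INTER_CUBIC))
```

```text
gauge (array([0.5622, 0.0103, 0.1806]), np.float64(10.349917367294495), array([-1.0568,  0.1021,  0.9438, -0.6988,  0.916 ,  0.3247, -0.8125,
        0.2389]))
tray (array([ 0.5167,  0.3019, -0.1529]), np.float64(-8.757836447278518), array([-0.4977, -1.2413,  0.2818, -0.8495,  0.1415,  1.4978,  0.0472,
        0.5467]))
spacer [[ 0.557  -0.2277  0.027 ]] dial [[0.5435 0.1005 0.06  ]]
ram [[ 0.5198 -0.3973  0.02  ]]
bowl [[ 0.725  -0.3052  0.05  ]]
pusher [[0.7186 0.1952 0.06  ]]
mug [[ 0.2849 -0.3396  0.045 ]]
oil [[0.6763 0.3667 0.1   ]]
mill [[0.2917 0.3694 0.08  ]]
purple [[ 0.4829 -0.126   0.02  ]]
yellow [[0.3834 0.0276 0.02  ]]
```

View pics/c1.png

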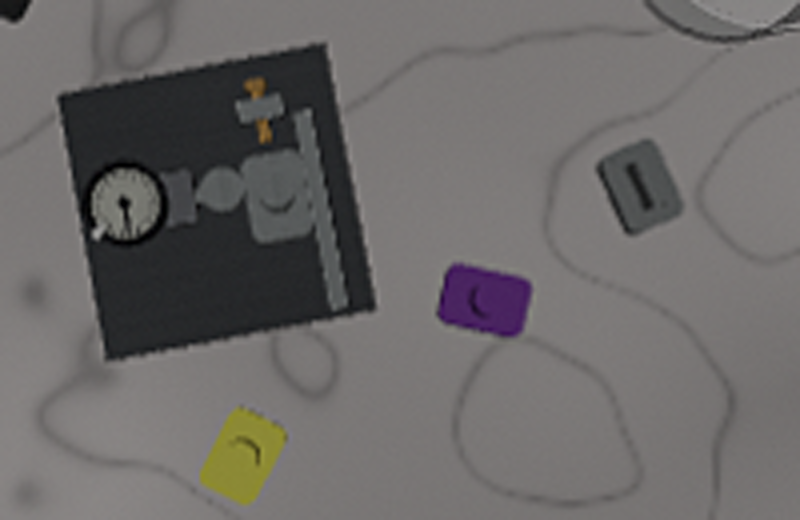

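Crop: the dial centre is near (126,203), with its mark at (97,235) and the needle pointing down and slightly right. That is roughly 50° anticlockwise to go. Next I'll hover the wrist camera over the gauge for an accurate fit.

Request:
move_arm([
  {"linear": [0,0,0.08],"rot": [0,0,0]},
  {"linear": [0.73,-0.84,0.08],"rot": [0,0,0]},
  {"linear": [0.73,-0.84,0.08],"rot": [0,0,0]},
  {"linear": [0.73,-0.84,0.08],"rot": [0,0,0]},
  {"linear": [0.73,-0.84,0.08],"rot": [0,0,0]},
  {"linear": [0.73,-0.84,0.08],"rot": [0,0,0]},
  {"linear": [0.73,-0.84,0.08],"rot": [0,0,0]},
  {"linear": [0.73,-0.84,0.08],"rot": [0,0,0]},
  {"linear": [0.73,-0.84,0.08],"rot": [0,0,0]},
  {"linear": [0.73,-0.84,0.08],"rot": [0,0,0]},
  {"linear": [0.73,-0.84,0.08],"rot": [0,0,0]},
  {"linear": [0.73,-0.84,0.08],"rot": [0,0,0]},
], gripper=1)

```text
time: 1.15
position: [0.4867, 0.1431, 0.2742]
ee_rot: [[-0.001, -0.936, 0.353], [-0.001, 0.353, 0.936], [-1.0, 0.0, -0.001]]
ft_force: [0.6, 0.5, -0.3]
gripper_width: 1.002
```

Request:
move_arm([
  {"linear": [0.14,-0.18,-0.04],"rot": [0,0,0]},
  {"linear": [0.14,-0.18,-0.04],"rot": [0,0,0]},
  {"linear": [0.14,-0.18,-0.04],"rot": [0,0,0]},
  {"linear": [0.14,-0.18,-0.04],"rot": [0,0,0]},
])

```text
time: 1.48
position: [0.559, 0.0478, 0.2518]
ee_rot: [[-0.003, -0.934, 0.358], [-0.003, 0.358, 0.934], [-1.0, 0.002, -0.004]]
ft_force: [-1.2, -0.2, -0.4]
gripper_width: 1.004
```

Run:
```python
from h import *
np.set_printoptions(precision=4,suppress=True)
s=sense();print(s["time"],s["position"],s["joints"],s["ft_force"])
p=camera_params("wrist");im=get_image("wrist");save("w1",im)
import json;json.dump({k:np.array(v).tolist() for k,v in p.items()},open("w1.json","w"))
save("w1b",cv2.convertScaleAbs(cv2.resize(im,(784,588),interpolation=cv2.INTER_CUBIC),alpha=1.6))
```

```text
1.4833 [0.559  0.0478 0.2518] [ -2.8439  22.817   79.7066  -0.1691  77.6254 -71.8234] [-1.1571 -0.1761 -0.3636]
```

View pics/w1b.png

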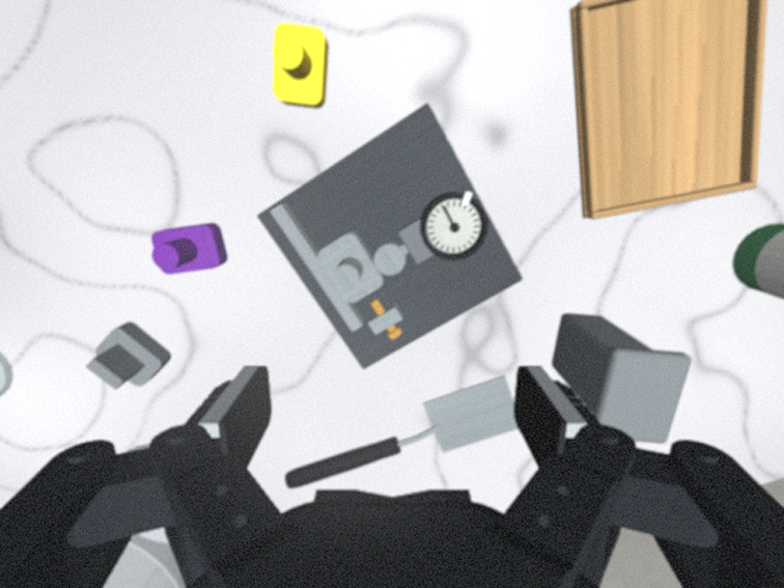

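Wrist view (784 px wide): base corners at (521,279), (363,368), (259,215) and (428,104). The dial centre is about (453,226), the mark (467,198), the needle tip (446,207) and the spacer fin top about (120,363).

```bash
cat >> h.py <<'E'
from scipy.optimize import least_squares
def fit(cams,loc,x0=(.56,.01,.18)):
    "cams: list of (params, uv list); loc mm in part frame incl. world z"
    def f(q):
        c,s=np.cos(q[2]),np.sin(q[2]); L=np.array(loc,float)/1000
        X=np.c_[q[0]+c*L[:,0]-s*L[:,1],q[1]+s*L[:,0]+c*L[:,1],L[:,2]]
        return np.concatenate([(pix(p,X)-np.array(uv,float)).ravel() for p,uv in cams])
    r=least_squares(f,x0);return r.x,r.fun
E
python3 - <<'E'
from h import *
import json
np.set_printoptions(precision=4,suppress=True)
w=json.load(open("w1.json"))
uv=np.array([(521,279),(363,368),(259,215),(428,104)])/1.4
im=cv2.imread("pics/w1.png",0)
c=cv2.cornerSubPix(im,uv.astype(np.float32).reshape(-1,1,2),(5,5),(-1,-1),(3,50,.01))[:,0];print(uv-c)
L=[(85,130,12),(85,-50,12),(-95,-50,12),(-95,130,12)]
q,r=fit([(w,c)],L);print("gauge",q,np.degrees(q[2]),r)
t=cv2.imread("pics/top0.png",0);tp=camera_params("top")
ct=cv2.cornerSubPix(t,np.float32([(210,168),(275,156),(288,222),(222,235)]).reshape(-1,1,2),(4,4),(-1,-1),(3,50,.01))[:,0]
q2,r=fit([(tp,ct)],L);print("gauge top",q2,r)
R=lambda a:np.array([[np.cos(a),-np.sin(a)],[np.sin(a),np.cos(a)]])
d=world(w,np.array([(453,226),(467,198),(446,207)])/1.4,[.06,.062,.057]);print("dial px",d)
dc=q[:2]+R(q[2])@[0,.095];print("dial from fit",dc)
for cc in(dc,d[0,:2]):
    a=[np.degrees(np.arctan2(*(x[:2]-cc)[::-1])) for x in d[1:]];print("mark,needle az",a,a[1]-a[0],"-x az",np.degrees(q[2])-180)
print("reproj pixels*1.4 dial, master stem top",pix(w,[[*dc,.06],[*(q[:2]),.066]])*1.4)
print("master stem top",world(w,np.array([(347,270)])/1.4,.066),"spacer fin mid",world(w,np.array([(120,363)])/1.4,.054))
E
```

```text
[[-0.6464  0.2893]
 [ 0.0399 -0.4839]
 [ 1.8574 -0.0238]
 [ 1.0459  1.2321]]
gauge [0.562  0.0109 0.1858] 10.647515399156147 [ 0.9932  0.3808 -0.3257  0.9815 -1.0427  0.1071  0.3468 -0.9066]
gauge top [0.5625 0.0109 0.1831] [-0.1385 -0.3707  0.0757 -0.099   0.1953  0.0155 -0.1361  0.4413]
dial px [[0.5436 0.104  0.06  ]
 [0.5268 0.1208 0.062 ]
 [0.528  0.1039 0.057 ]]
dial from fit [0.5445 0.1043]
mark,needle az [np.float64(137.0125241696009), np.float64(-178.43540554046106)] -315.447929710062 -x az -169.35248460084387
mark,needle az [np.float64(135.07545476351504), np.float64(-179.4615033418884)] -314.5369581054034 -x az -169.35248460084387
reproj pixels*1.4 dial, master stem top [[453.7046 226.8726]
 [352.8834 289.1665]]
master stem top [[0.5456 0.0126 0.066 ]] spacer fin mid [[ 0.5537 -0.2108  0.054 ]]
```

Request:
move_arm([
  {"linear": [-0.03,0.113,-0.12],"rot": [0,0,0]},
  {"linear": [-0.03,0.113,-0.244],"rot": [0,0,0]},
  {"linear": [-0.03,0.113,-0.244],"rot": [0,0,0]},
  {"linear": [-0.03,0.113,-0.244],"rot": [0,0,0]},
  {"linear": [-0.03,0.113,-0.244],"rot": [0,0,0]},
  {"linear": [-0.03,0.113,-0.244],"rot": [0,0,0]},
])

```text
time: 2.03
position: [0.5422, 0.1076, 0.1305]
ee_rot: [[-0.004, -0.935, 0.356], [-0.001, 0.356, 0.935], [-1.0, 0.004, -0.003]]
ft_force: [1.1, -0.2, 0.7]
gripper_width: 0.999
```

Run:
```python
from h import *
import json
np.set_printoptions(precision=4,suppress=True)
s=sense();print(s["time"],s["position"],s["ee_rot"],s["ft_force"])
p=camera_params("wrist");im=get_image("wrist");save("w2",im)
json.dump({k:np.array(v).tolist() for k,v in p.items()},open("w2.json","w"))
u=pix(p,[[.5444,.1043,.06]])[0];print(u)
x,y=max(0,int(u[0])-180),max(0,int(u[1])-90);print(x,y)
save("w2b",cv2.convertScaleAbs(cv2.resize(im[y:y+195,x:x+260],None,fx=3,fy=3,interpolation=cv2.INTER_CUBIC),alpha=1.5))
```

```text
2.0333 [0.5422 0.1076 0.1305] [[-0.0042 -0.9345  0.3559]
 [-0.0012  0.3559  0.9345]
 [-1.      0.0035 -0.0026]] [ 1.0931 -0.2059  0.6877]
[278.1082 229.7064]
98 139
```

View pics/w2b.png

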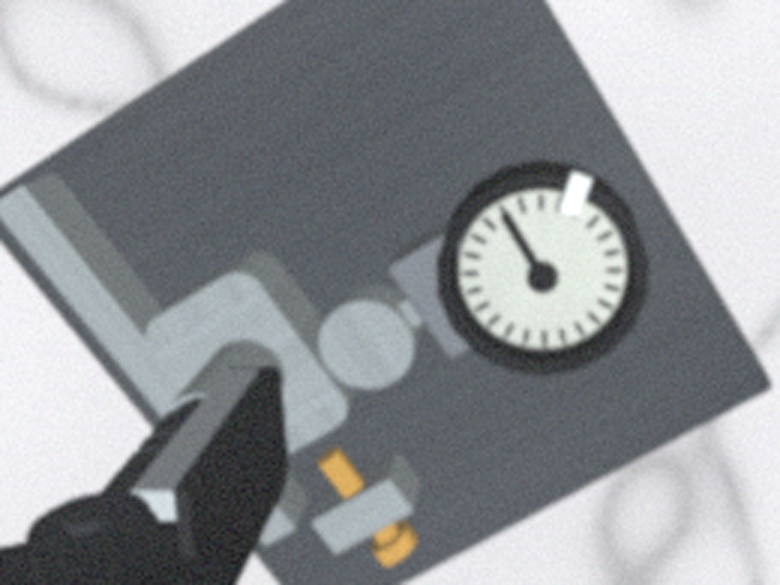

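Close-up (3x crop): bezel centre (543,267), mark centre (577,193), needle hub (542,276) and tip (503,208).

Run:
```python
from h import *
import json
np.set_printoptions(precision=4,suppress=True)
w=json.load(open("w2.json")); o=np.array([98,139])
g=lambda l,z: world(w,np.array(l,float)/3+o,z)
b=g([(543,267),(577,193),(572,212),(582,172)],[.06,.061,.061,.061]); n=g([(542,276),(503,208)],.052)
print(b,n)
az=lambda v:np.degrees(np.arctan2(v[1],v[0]))%360
print("mark",az(b[1]-b[0]),az(b[3]-b[2]),"needle",az(n[1]-n[0]), np.linalg.norm((n[1]-n[0])),np.linalg.norm((b[1]-b[0])))
c=g([(240,272),(350,410)],.032)
print("master foot corners",c)
print("screw tip",g([(325,460),(340,452)],.023), "gauge-frame:",(g([(332,457)],.023)[0,:2]-[.5622,.0109])@np.array([[np.cos(.184),-np.sin(.184)],[np.sin(.184),np.cos(.184)]]))
```

```text
[[0.5434 0.1054 0.06  ]
 [0.5282 0.1201 0.061 ]
 [0.5323 0.1173 0.061 ]
 [0.5237 0.123  0.061 ]] [[0.5481 0.1033 0.052 ]
 [0.5274 0.1005 0.052 ]]
mark 136.00589179650711 146.09599111877696 needle 187.61834680567375 0.020895024122548782 0.021119146906511264
master foot corners [[0.5231 0.0206 0.032 ]
 [0.574  0.032  0.032 ]]
screw tip [[0.5908 0.0136 0.023 ]
 [0.5899 0.0192 0.023 ]] gauge-frame: [ 0.0289 -0.    ]
```

Request:
move_arm([
  {"linear": [0.004,-0.006,-0.06],"rot": [0,0,0]},
  {"linear": [0.004,-0.006,-0.1],"rot": [0,0,0]},
  {"linear": [0.004,-0.006,-0.133],"rot": [0,0,0]},
  {"linear": [0.004,-0.006,-0.133],"rot": [0,0,0]},
  {"linear": [0.004,-0.006,-0.133],"rot": [0,0,0]},
])

```text
time: 2.5
position: [0.5461, 0.104, 0.0666]
ee_rot: [[0.0, -0.934, 0.357], [-0.001, 0.357, 0.934], [-1.0, -0.001, -0.001]]
ft_force: [0.0, 1.0, 0.7]
gripper_width: 1.001
```

Request:
move_arm([
  {"linear": [0,0,0]},
  {"linear": [0,0,0]},
  {"linear": [0,0,0]},
  {"linear": [0,0,0]},
  {"linear": [0,0,0]},
  {"linear": [0,0,0]},
], gripper=0.5, squeeze=20)

```text
schema error: expected keys linear, rot
```

Request:
move_arm([
  {"linear": [-0.003,0.001,-0.005],"rot": [0,0,0]},
  {"linear": [-0.003,0.001,-0.005],"rot": [0,0,0]},
  {"linear": [-0.003,0.001,-0.005],"rot": [0,0,0]},
  {"linear": [-0.003,0.001,-0.005],"rot": [0,0,0]},
  {"linear": [-0.003,0.001,-0.005],"rot": [0,0,0]},
  {"linear": [-0.003,0.001,-0.005],"rot": [0,0,0]},
  {"linear": [-0.003,0.001,-0.005],"rot": [0,0,0]},
  {"linear": [-0.003,0.001,-0.005],"rot": [0,0,0]},
], gripper=0.5, squeeze=20)

```text
time: 3.17
position: [0.5446, 0.1045, 0.0641]
ee_rot: [[0.0, -0.934, 0.357], [-0.001, 0.357, 0.934], [-1.0, -0.001, -0.001]]
ft_force: [0.9, -0.4, 0.5]
gripper_width: 0.499
```

Request:
move_arm([
  {"linear": [0,0,0],"rot": [0,0,0]},
  {"linear": [0,0,0],"rot": [0,0,0]},
  {"linear": [0,0,0],"rot": [0,0,0]},
  {"linear": [0,0,0],"rot": [0,0,0]},
  {"linear": [0,0,0],"rot": [0,0,0]},
], gripper=0.42, squeeze=20)

```text
time: 3.58
position: [0.5446, 0.1045, 0.0641]
ee_rot: [[0.0, -0.934, 0.357], [-0.001, 0.357, 0.934], [-1.0, -0.001, -0.001]]
ft_force: [-0.3, 0.3, -0.0]
gripper_width: 0.418
```

Run:
```python
from h import *
s=sense();print(s["gripper_width"],s["ft_force"],s["position"],s["time"])
im=get_image("wrist");save("w3",im)
save("w3b",cv2.convertScaleAbs(im,alpha=1.5))
```

```text
0.41810662926893505 [-0.33712706  0.32027847 -0.02907605] [0.54459199 0.10450637 0.06408542] 3.5833
```

View pics/w3b.png

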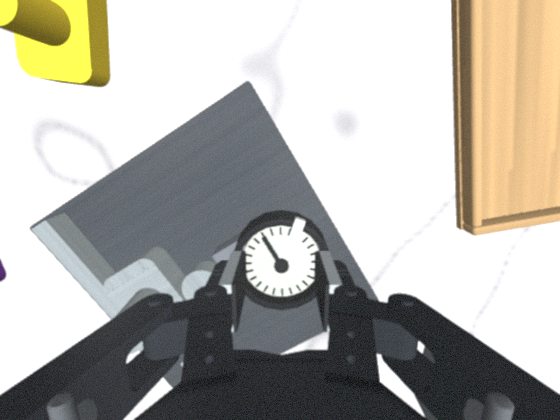

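The fingers straddle the bezel, with the pads nearly touching it at about (232,290) and (325,290). I'll keep closing until they grip.

Request:
move_arm([
  {"linear": [0,0,0],"rot": [0,0,0]},
  {"linear": [0,0,0],"rot": [0,0,0]},
  {"linear": [0,0,0],"rot": [0,0,0]},
  {"linear": [0,0,0],"rot": [0,0,0]},
], gripper=0.2, squeeze=20)

```text
time: 3.97
position: [0.5446, 0.1045, 0.0641]
ee_rot: [[0.0, -0.934, 0.357], [-0.001, 0.357, 0.934], [-1.0, -0.001, -0.001]]
ft_force: [0.2, 1.3, 0.6]
gripper_width: 0.199
```

Run:
```python
from h import *
s=sense();print(s)
im=get_image("wrist");save("w4",im)
save("w4b",cv2.convertScaleAbs(cv2.resize(im[170:380,140:420],None,fx=2.8,fy=2.8,interpolation=cv2.INTER_CUBIC),alpha=1.5))
```

```text
{'time': 3.9667, 'joints': array([ 2.97832509e+00,  3.34939755e+01,  9.46306928e+01, -7.63822956e-02,
        5.18665256e+01, -6.60677551e+01]), 'qd': array([ 0.11609748, -0.0005287 , -0.0103203 ,  0.00020382,  0.02282057,
        0.01933293]), 'effort': array([-9.11399202e-04, -4.98222435e+01, -1.90086490e+01, -4.18263866e-03,
        2.23365359e-04, -2.02608840e-05]), 'position': array([0.54461096, 0.10451309, 0.06410702]), 'ee_rot': array([[ 2.08403329e-04, -9.34162327e-01,  3.56848291e-01],
       [-1.03917514e-03,  3.56847904e-01,  9.34161920e-01],
       [-9.99999438e-01, -5.65510328e-04, -8.96389980e-04]]), 'ft_force': array([0.23496066, 1.26319989, 0.58856956]), 'torque': array([-0.01572543,  0.00156154, -0.00342991]), 'gripper_width': 0.19891376960600707}
```

View pics/w4b.png

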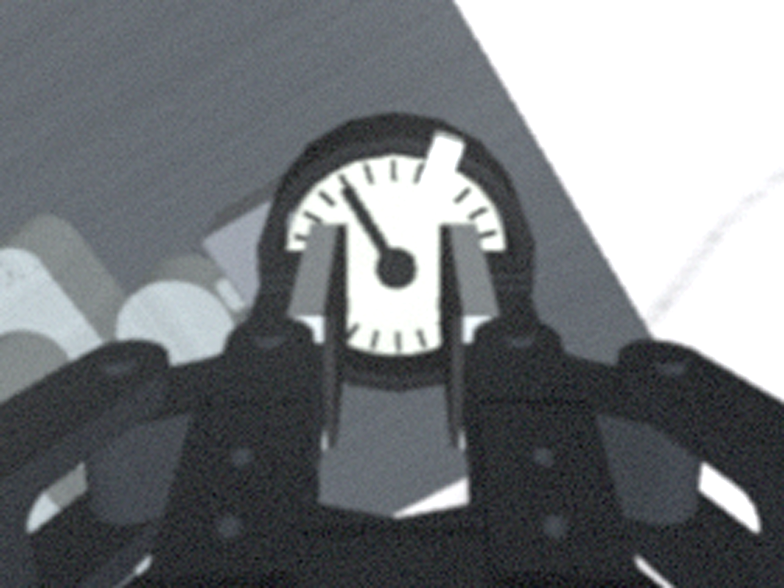

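Run:
```python
from h import *
np.set_printoptions(precision=1,suppress=True)
s=sense();p=camera_params("wrist");R=s["ee_rot"];t=s["position"]
for e in(0.0,.006,.012,.025):
  for g in(.0085,.012):
    print(e,g,((pix(p,[t+R@[e,y,sg*g] for y in(.011,-.011) for sg in(-1,1)])-[140,170])*2.8).round().tolist())
# ring at z .06
a=np.radians(np.arange(0,360,45));print(((pix(p,np.c_[.5444+.027*np.cos(a),.1043+.027*np.sin(a),0*a+.06])-[140,170])*2.8).round().tolist())
```

```text
0.0 0.0085 [[348.0, 221.0], [442.0, 221.0], [350.0, 329.0], [440.0, 329.0]]
0.0 0.012 [[329.0, 221.0], [461.0, 221.0], [331.0, 329.0], [458.0, 329.0]]
0.006 0.0085 [[350.0, 208.0], [440.0, 209.0], [351.0, 313.0], [438.0, 313.0]]
0.006 0.012 [[332.0, 208.0], [458.0, 209.0], [334.0, 313.0], [456.0, 313.0]]
0.012 0.0085 [[352.0, 197.0], [438.0, 197.0], [353.0, 298.0], [436.0, 298.0]]
0.012 0.012 [[334.0, 197.0], [456.0, 197.0], [336.0, 298.0], [454.0, 298.0]]
0.025 0.0085 [[355.0, 174.0], [435.0, 174.0], [356.0, 269.0], [433.0, 269.0]]
0.025 0.012 [[338.0, 174.0], [452.0, 174.0], [340.0, 269.0], [450.0, 269.0]]
[[442.0, 381.0], [520.0, 318.0], [528.0, 219.0], [454.0, 142.0], [341.0, 139.0], [262.0, 212.0], [263.0, 311.0], [338.0, 379.0]]
```

Request:
move_arm([
  {"linear": [0,0,0.06],"rot": [0,0,-0.08]},
  {"linear": [0,0,0.06],"rot": [0,0,-0.16]},
  {"linear": [0,0,0.06],"rot": [0,0,-0.24]},
  {"linear": [0,0,0.06],"rot": [0,0,-0.32]},
  {"linear": [0,0,0.06],"rot": [0,0,-0.4]},
  {"linear": [0,0,0.06],"rot": [0,0,-0.48]},
  {"linear": [0,0,0.06],"rot": [0,0,-0.56]},
  {"linear": [0,0,0.06],"rot": [0,0,-0.64]},
  {"linear": [0,0,0.06],"rot": [0,0,-0.72]},
  {"linear": [0,0,0.06],"rot": [0,0,-0.8]},
  {"linear": [0,0,0.06],"rot": [0,0,-0.88]},
  {"linear": [0,0,0.06],"rot": [0,0,-0.96]},
], gripper=0.85)

```text
time: 5.02
position: [0.5446, 0.1045, 0.0941]
ee_rot: [[-0.001, 0.238, 0.971], [-0.0, 0.971, -0.238], [-1.0, -0.001, -0.001]]
ft_force: [-0.3, -0.3, 0.3]
gripper_width: 0.849
```

Run:
```python
from h import *
import json
np.set_printoptions(precision=3,suppress=True)
s=sense();print(s["time"],s["position"],s["ee_rot"],s["joints"],s["gripper_width"])
w=json.load(open("w1.json"));R=np.array([[-.003,-.934,.358],[-.003,.358,.934],[-1,.002,-.004]]);t=np.array([.559,.0478,.2518])
for e in(-.013,0,.012,.025): print(e,(pix(w,[t+R@[e,y,g] for y in(.011,-.011) for g in(-.0425,.0425)])*1.4).round().tolist())
im=get_image("wrist");save("w5",im);save("w5b",cv2.convertScaleAbs(im,alpha=1.5))
p=camera_params("wrist")
for e in(-.013,0,.012,.025): print(e,pix(p,[s["position"]+s["ee_rot"]@[e,y,g] for y in(.011,-.011) for g in(-.036,.036)]).round().tolist())
```

```text
5.0167 [0.545 0.105 0.094] [[-0.001  0.238  0.971]
 [-0.     0.971 -0.238]
 [-1.    -0.001 -0.001]] [ 2.953 31.157 93.078 -0.019 55.827 16.718] 0.8486641165386077
-0.013 [[266.0, 364.0], [521.0, 364.0], [271.0, 422.0], [515.0, 422.0]]
0 [[277.0, 348.0], [510.0, 349.0], [281.0, 402.0], [506.0, 403.0]]
0.012 [[285.0, 336.0], [502.0, 336.0], [289.0, 387.0], [498.0, 387.0]]
0.025 [[293.0, 325.0], [494.0, 325.0], [296.0, 372.0], [490.0, 373.0]]
-0.013 [[203.0, 259.0], [357.0, 258.0], [206.0, 301.0], [354.0, 300.0]]
0 [[209.0, 248.0], [350.0, 247.0], [212.0, 287.0], [348.0, 286.0]]
0.012 [[214.0, 240.0], [345.0, 239.0], [217.0, 276.0], [343.0, 275.0]]
0.025 [[219.0, 231.0], [341.0, 231.0], [221.0, 265.0], [339.0, 265.0]]
```

View pics/w5b.png

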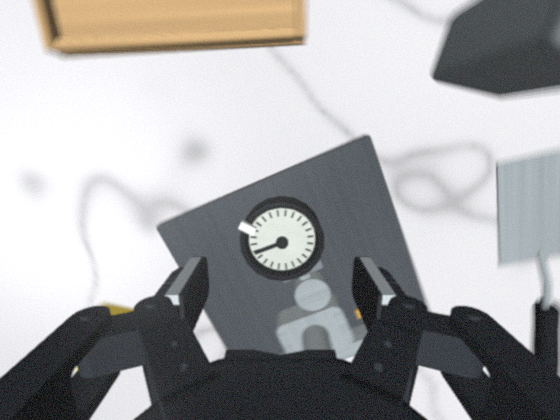

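The fingertips show at (207,258) and (355,258), about 25 mm shorter than tip_extent suggests: close to TCP level when shut and 12 mm behind it when open. That explains why the grip missed above the bezel, so I'll go 25 mm lower, with force monitoring.

Request:
move_arm([
  {"linear": [0,0,-0.05],"rot": [0,0,0]},
  {"linear": [0,0,-0.08],"rot": [0,0,0]},
  {"linear": [0,0,-0.1],"rot": [0,0,0]},
  {"linear": [0,0,-0.11],"rot": [0,0,0]},
  {"linear": [0,0,-0.11],"rot": [0,0,0]},
  {"linear": [0,0,-0.11],"rot": [0,0,0]},
])

```text
time: 5.57
position: [0.5449, 0.1045, 0.0394]
ee_rot: [[-0.001, 0.244, 0.97], [-0.0, 0.97, -0.244], [-1.0, -0.0, -0.001]]
ft_force: [-0.4, 0.4, 0.7]
gripper_width: 0.851
```

Request:
move_arm([
  {"linear": [0,0,0],"rot": [0,0,0]},
  {"linear": [0,0,0],"rot": [0,0,0]},
  {"linear": [0,0,0],"rot": [0,0,0]},
  {"linear": [0,0,0],"rot": [0,0,0]},
  {"linear": [0,0,0],"rot": [0,0,0]},
  {"linear": [0,0,0],"rot": [0,0,0]},
], gripper=0.55, squeeze=20)

```text
time: 6.07
position: [0.5456, 0.1046, 0.0406]
ee_rot: [[0.002, 0.244, 0.97], [-0.0, 0.97, -0.244], [-1.0, 0.0, 0.002]]
ft_force: [-0.9, -0.1, 6.0]
gripper_width: 0.628
```

Request:
move_arm([
  {"linear": [0,0,0],"rot": [0,0,0.06]},
  {"linear": [0,0,0],"rot": [0,0,0.12]},
  {"linear": [0,0,0],"rot": [0,0,0.18]},
  {"linear": [0,0,0],"rot": [0,0,0.24]},
  {"linear": [0,0,0],"rot": [0,0,0.3]},
  {"linear": [0,0,0],"rot": [0,0,0.36]},
  {"linear": [0,0,0],"rot": [0,0,0.42]},
  {"linear": [0,0,0],"rot": [0,0,0.48]},
  {"linear": [0,0,0],"rot": [0,0,0.54]},
  {"linear": [0,0,0],"rot": [0,0,0.59]},
  {"linear": [0,0,0],"rot": [0,0,0.617]},
  {"linear": [0,0,0],"rot": [0,0,0.617]},
])

```text
time: 7.07
position: [0.5457, 0.1046, 0.0407]
ee_rot: [[0.001, -0.629, 0.777], [0.001, 0.777, 0.629], [-1.0, 0.0, 0.002]]
ft_force: [-0.1, -0.6, -0.7]
gripper_width: 0.622
```

Request:
move_arm([
  {"linear": [0,0,0],"rot": [0,0,0]},
  {"linear": [0,0,0],"rot": [0,0,0]},
  {"linear": [0,0,0],"rot": [0,0,0]},
  {"linear": [0,0,0],"rot": [0,0,0]},
  {"linear": [0,0,0.06],"rot": [0,0,0]},
  {"linear": [0,0,0.11],"rot": [0,0,0]},
  {"linear": [0,0,0.11],"rot": [0,0,0]},
  {"linear": [0,0,0.11],"rot": [0,0,0]},
  {"linear": [0,0,0.11],"rot": [0,0,0]},
], gripper=0.85)

```text
time: 7.82
position: [0.5453, 0.1046, 0.0954]
ee_rot: [[0.001, -0.629, 0.777], [0.001, 0.777, 0.629], [-1.0, 0.0, 0.001]]
ft_force: [0.0, -0.3, -0.7]
gripper_width: 0.851
```

Run:
```python
from h import *
import json
np.set_printoptions(precision=4,suppress=True)
s=sense();print(s["time"],s["position"],s["ee_rot"],s["joints"],s["gripper_width"],s["ft_force"])
p=camera_params("wrist");im=get_image("wrist");save("w6",im)
json.dump({k:np.array(v).tolist() for k,v in p.items()},open("w6.json","w"))
u=pix(p,[[.5444,.1043,.06]])[0];x,y=int(u[0])-130,int(u[1])-75;print(u,x,y)
save("w6b",cv2.convertScaleAbs(cv2.resize(im[y:y+195,x:x+260],None,fx=3,fy=3,interpolation=cv2.INTER_CUBIC),alpha=1.5))
```

```text
7.8167 [0.5453 0.1046 0.0954] [[ 0.0009 -0.6293  0.7772]
 [ 0.0012  0.7772  0.6293]
 [-1.      0.0004  0.0015]] [  2.9117  31.0658  92.9932   0.0807  55.8842 -36.133 ] 0.8509080649152172 [ 0.0226 -0.3301 -0.714 ]
[279.3093 241.9336] 149 166
```

View pics/w6b.png

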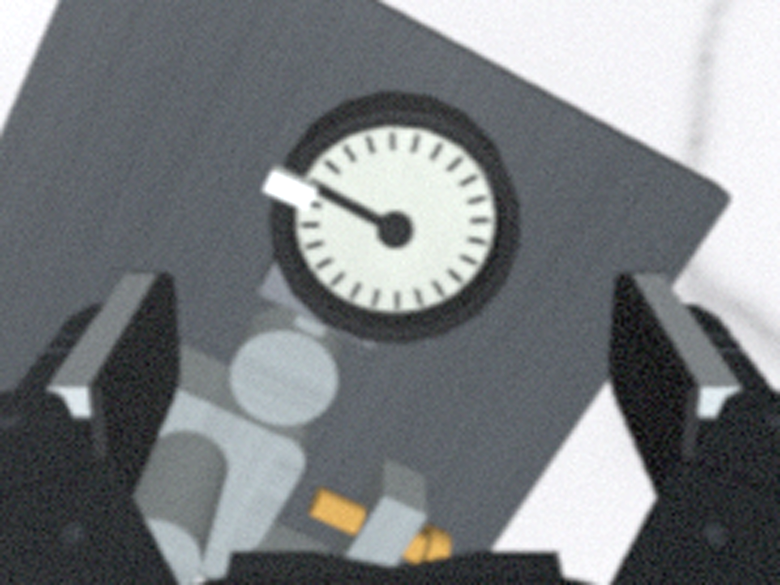

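After turning: needle hub (395,230), tip (318,186), mark centre (291,189) with its axis from (271,180) to (311,199). They look nearly aligned.

Run:
```python
from h import *
import json
np.set_printoptions(precision=4,suppress=True)
w=json.load(open("w6.json")); o=np.array([149,166])
g=lambda l,z: world(w,np.array(l,float)/3+o,z)
az=lambda v:np.degrees(np.arctan2(v[1],v[0]))%360
for zn in(.050,.056):
  n=g([(395,230),(318,186)],zn);print("needle",az(n[1]-n[0]),n)
b=g([(291,189),(271,180),(311,199)],.0615);print(b)
for c in([.5444,.1043],n[0,:2],[.5454,.1046]): print("mark",az(b[0,:2]-c),np.linalg.norm(b[0,:2]-c))
print(az(b[1]-b[2]))
# master stem top centre: crop
m=g([(165,535)],.066);print("stem",m)
```

```text
needle 187.56126955756 [[0.5479 0.1013 0.05  ]
 [0.5282 0.0987 0.05  ]]
needle 187.56126955756002 [[0.5464 0.1032 0.056 ]
 [0.5273 0.1007 0.056 ]]
[[0.5225 0.0984 0.0615]
 [0.5181 0.0974 0.0615]
 [0.5271 0.0993 0.0615]]
mark 195.04561552988116 0.022655464016448208
mark 191.33594474591118 0.02436206049535341
mark 195.1184537969763 0.023699079023324923
191.9853098793558
stem [[0.5501 0.0157 0.066 ]]
```

Estimates put the mark at 191–195° and the needle at 188–190°, which is near the tolerance. I'll regrip and turn back about 3.3°.

Request:
move_arm([
  {"linear": [0,0,-0.05],"rot": [0,0,0]},
  {"linear": [0,0,-0.08],"rot": [0,0,0]},
  {"linear": [0,0,-0.1],"rot": [0,0,0]},
  {"linear": [0,0,-0.11],"rot": [0,0,0]},
  {"linear": [0,0,-0.11],"rot": [0,0,0]},
  {"linear": [0,0,-0.11],"rot": [0,0,0]},
])

```text
time: 8.37
position: [0.5451, 0.1046, 0.0398]
ee_rot: [[-0.001, -0.629, 0.777], [0.001, 0.777, 0.629], [-1.0, 0.001, 0.0]]
ft_force: [-0.3, 0.8, 0.4]
gripper_width: 0.85
```

Request:
move_arm([
  {"linear": [0,0,0],"rot": [0,0,0]},
  {"linear": [0,0,0],"rot": [0,0,0]},
  {"linear": [0,0,0],"rot": [0,0,0]},
  {"linear": [0,0,0],"rot": [0,0,0]},
  {"linear": [0,0,0],"rot": [0,0,0]},
  {"linear": [0,0,0],"rot": [0,0,-0.02]},
  {"linear": [0,0,0],"rot": [0,0,-0.04]},
  {"linear": [0,0,0],"rot": [0,0,-0.04]},
  {"linear": [0,0,0],"rot": [0,0,-0.04]},
  {"linear": [0,0,0],"rot": [0,0,-0.04]},
], gripper=0.55, squeeze=20)

```text
time: 9.2
position: [0.5458, 0.1046, 0.0408]
ee_rot: [[0.001, -0.581, 0.814], [0.001, 0.814, 0.581], [-1.0, 0.0, 0.002]]
ft_force: [-0.6, -0.7, 6.8]
gripper_width: 0.631
```

Request:
move_arm([
  {"linear": [0,0,0],"rot": [0,0,0]},
  {"linear": [0,0,0],"rot": [0,0,0]},
  {"linear": [0,0,0],"rot": [0,0,0]},
  {"linear": [0,0,0],"rot": [0,0,0]},
  {"linear": [0,0,0.06],"rot": [0,0,0]},
  {"linear": [0,0,0.11],"rot": [0,0,0]},
  {"linear": [0,0,0.11],"rot": [0,0,0]},
  {"linear": [0,0,0.11],"rot": [0,0,0]},
  {"linear": [0,0,0.11],"rot": [0,0,0]},
], gripper=0.85)

```text
time: 9.95
position: [0.5453, 0.1046, 0.0952]
ee_rot: [[0.0, -0.581, 0.814], [0.001, 0.814, 0.581], [-1.0, 0.001, 0.001]]
ft_force: [-0.4, 0.1, 0.1]
gripper_width: 0.846
```

Run:
```python
from h import *
import json
np.set_printoptions(precision=4,suppress=True)
s=sense();print(s["time"],s["position"],s["ee_rot"])
p=camera_params("wrist");im=get_image("wrist");save("w7",im)
json.dump({k:np.array(v).tolist() for k,v in p.items()},open("w7.json","w"))
az=lambda v:np.degrees(np.arctan2(v[1],v[0]))%360
# automatic: white mark on the black ring in w2, w6, w7
for n in("w2","w6","w7"):
    w=json.load(open(n+".json"));I=cv2.imread(f"pics/{n}.png",0).astype(float)
    for c in([.5444,.1043],[.5454,.104]):
        a=np.radians(np.arange(120,215,.5));v=np.zeros(len(a));k=np.zeros(len(a))
        for r in(.0245,.0255,.0265):
            q=pix(w,np.c_[c[0]+r*np.cos(a),c[1]+r*np.sin(a),0*a+.061]).astype(np.float32)
            v+=cv2.remap(I.astype(np.float32),q[:,0],q[:,1],cv2.INTER_CUBIC).ravel()
        m=v>(v.max()+np.median(v))/2
        for r in(.011,.013,.015):
            q=pix(w,np.c_[c[0]+r*np.cos(a),c[1]+r*np.sin(a),0*a+.058]).astype(np.float32)
            k+=cv2.remap(I.astype(np.float32),q[:,0],q[:,1],cv2.INTER_CUBIC).ravel()
        kk=np.clip(np.median(k)*.7-k,0,None)
        print(n,c,"mark",np.degrees(a[m]).mean(),m.sum()/2,"needle",(np.degrees(a)*kk).sum()/kk.sum())
```

```text
9.95 [0.5453 0.1046 0.0952] [[ 0.0005 -0.5815  0.8136]
 [ 0.0012  0.8136  0.5815]
 [-1.      0.0007  0.0011]]
w2 [0.5444, 0.1043] mark 137.75 13.0 needle 192.18633777925118
w2 [0.5454, 0.104] mark 138.75 13.0 needle 190.21479339239536
w6 [0.5444, 0.1043] mark 195.25 14.0 needle 191.37898812837278
w6 [0.5454, 0.104] mark 194.0 13.5 needle 189.3799849149648
w7 [0.5444, 0.1043] mark 191.75 14.0 needle 191.37618648607233
w7 [0.5454, 0.104] mark 190.5 13.5 needle 189.49192719459182
```

Automatic fit: mark 190.5–191.8°, needle 189.5–191.4°, so they agree to about 1°. Next, the master at about (0.552, 0.009).

Request:
move_arm([
  {"linear": [0.013,-0.08,0.02],"rot": [0,0,-0.07]},
  {"linear": [0.013,-0.15,0.02],"rot": [0,0,-0.14]},
  {"linear": [0.013,-0.191,0.02],"rot": [0,0,-0.22]},
  {"linear": [0.013,-0.191,0.02],"rot": [0,0,-0.29]},
  {"linear": [0.013,-0.191,0.02],"rot": [0,0,-0.29]},
  {"linear": [0.013,-0.191,0.02],"rot": [0,0,-0.29]},
], gripper=0.75)

```text
time: 10.5
position: [0.5508, 0.0091, 0.1037]
ee_rot: [[-0.002, -0.187, 0.982], [0.002, 0.982, 0.187], [-1.0, 0.002, -0.002]]
ft_force: [0.5, -0.0, 0.1]
gripper_width: 0.752
```

Run:
```python
from h import *
import json
np.set_printoptions(precision=4,suppress=True)
s=sense();print(s["time"],s["position"],s["ee_rot"])
p=camera_params("wrist");im=get_image("wrist");save("w8",im)
json.dump({k:np.array(v).tolist() for k,v in p.items()},open("w8.json","w"))
u=pix(p,[[.5518,.009,.066]])[0];x,y=int(u[0])-130,int(u[1])-120;print(u,x,y)
save("w8b",cv2.convertScaleAbs(cv2.resize(im[y:y+195,x:x+260],None,fx=3,fy=3,interpolation=cv2.INTER_CUBIC),alpha=1.5))
```

```text
10.5 [0.5508 0.0091 0.1037] [[-0.0022 -0.187   0.9824]
 [ 0.0018  0.9824  0.187 ]
 [-1.      0.0021 -0.0018]]
[281.9804 241.1313] 151 121
```

View pics/w8b.png

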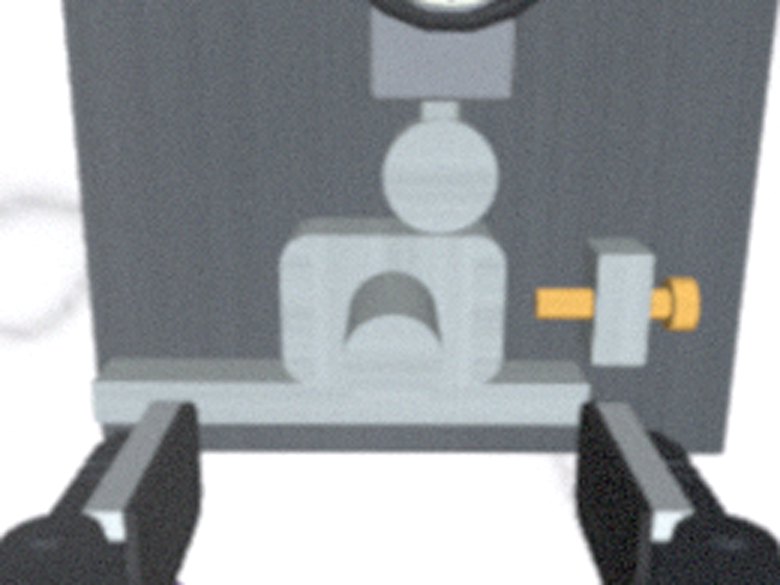

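The view is square to the gauge. The stem is at about (393,362), exactly where predicted; the stop screw tip is at (537,303) and the finger midpoint is x≈388. Now lower and grip.

Request:
move_arm([
  {"linear": [0.002,0,-0.06],"rot": [0,0,0]},
  {"linear": [0.002,0,-0.1],"rot": [0,0,0]},
  {"linear": [0.002,0,-0.12],"rot": [0,0,0]},
  {"linear": [0.002,0,-0.131],"rot": [0,0,0]},
  {"linear": [0.002,0,-0.131],"rot": [0,0,0]},
  {"linear": [0.002,0,-0.131],"rot": [0,0,0]},
])

```text
time: 11.05
position: [0.5524, 0.0098, 0.0389]
ee_rot: [[-0.001, -0.189, 0.982], [0.002, 0.982, 0.189], [-1.0, 0.002, -0.001]]
ft_force: [-0.0, 0.2, -0.3]
gripper_width: 0.749
```

Request:
move_arm([
  {"linear": [0,0,0],"rot": [0,0,0]},
  {"linear": [0,0,0],"rot": [0,0,0]},
  {"linear": [0,0,0],"rot": [0,0,0]},
  {"linear": [0,0,0],"rot": [0,0,0]},
  {"linear": [0,0,0],"rot": [0,0,0]},
  {"linear": [0,0,0],"rot": [0,0,0]},
  {"linear": [0,0,0],"rot": [0,0,0]},
  {"linear": [0,0,0],"rot": [0,0,0]},
], gripper=0.15, squeeze=40)

```text
time: 11.72
position: [0.5527, 0.0097, 0.0398]
ee_rot: [[-0.0, -0.189, 0.982], [0.001, 0.982, 0.189], [-1.0, 0.001, 0.0]]
ft_force: [-1.7, 0.8, 6.5]
gripper_width: 0.247
```

Run:
```python
from h import *
import json
np.set_printoptions(precision=4,suppress=True)
s=sense();print(s["gripper_width"],s["ft_force"])
w=json.load(open("w8.json"));o=np.array([151,121]);a=.184
Rg=np.array([[np.cos(a),-np.sin(a)],[np.sin(a),np.cos(a)]])
def gl(l,z): X=world(w,np.array(l,float)/3+o,z);return (X[:,:2]-[.5622,.0109])@Rg*1000
print("screw tip",gl([(537,290)],.027),gl([(537,303)],.025),"post inner",gl([(594,250),(592,360)],.03),"fence inner",gl([(100,381),(588,381)],.03),"base +x/-x edges",gl([(735,330),(88,330)],.012))
print("foot ends",gl([(280,310),(506,310)],.032),"roller centre",gl([(440,175)],.029))
```

```text
0.2469675759919562 [-1.6776  0.7561  6.5416]
screw tip [[26.3332  4.0701]] [[26.8678 -0.0629]] post inner [[ 39.4126  15.4731]
 [ 40.9404 -13.7879]] fence inner [[-86.4459 -20.428 ]
 [ 40.3057 -19.6262]] base +x/-x edges [[ 84.1723 -11.7391]
 [-94.8018 -12.8659]]
foot ends [[-38.8702  -0.0531]
 [ 17.9472   0.2979]] roller centre [[ 0.797  33.8877]]
```

Request:
move_arm([
  {"linear": [0,0,0.01],"rot": [0,0,0]},
  {"linear": [0,0,0.03],"rot": [0,0,0]},
  {"linear": [0,0,0.06],"rot": [0,0,0]},
  {"linear": [0,0,0.11],"rot": [0,0,0]},
  {"linear": [0,0,0.16],"rot": [0,0,0]},
  {"linear": [0,0,0.2],"rot": [0,0,0]},
  {"linear": [0,0,0.22],"rot": [0,0,0]},
  {"linear": [0,0,0.22],"rot": [0,0,0]},
  {"linear": [0,0,0.22],"rot": [0,0,0]},
])

```text
time: 12.47
position: [0.5525, 0.0098, 0.1497]
ee_rot: [[0.0, -0.189, 0.982], [0.001, 0.982, 0.189], [-1.0, 0.001, 0.0]]
ft_force: [0.8, 0.4, -3.2]
gripper_width: 0.242
```

Request:
move_arm([
  {"linear": [-0.006,0.05,0],"rot": [0,0,0]},
  {"linear": [-0.015,0.12,0],"rot": [0,0,0]},
  {"linear": [-0.024,0.19,0],"rot": [0,0,0]},
  {"linear": [-0.033,0.26,0],"rot": [0,0,0]},
  {"linear": [-0.042,0.33,0],"rot": [0,0,0]},
  {"linear": [-0.05,0.4,0],"rot": [0,0,0]},
  {"linear": [-0.058,0.47,0],"rot": [0,0,0]},
  {"linear": [-0.066,0.53,0],"rot": [0,0,0]},
  {"linear": [-0.07,0.57,0],"rot": [0,0,0]},
  {"linear": [-0.072,0.584,0],"rot": [0,0,0]},
  {"linear": [-0.072,0.584,0],"rot": [0,0,0]},
  {"linear": [-0.072,0.584,0],"rot": [0,0,0]},
])

```text
time: 13.47
position: [0.5159, 0.301, 0.1484]
ee_rot: [[-0.002, -0.19, 0.982], [-0.0, 0.982, 0.19], [-1.0, 0.0, -0.002]]
ft_force: [0.5, -0.8, -2.9]
gripper_width: 0.25
```

Run:
```python
from h import *
np.set_printoptions(precision=4,suppress=True)
s=sense();print(s["time"],s["position"],s["ee_rot"],s["gripper_width"],s["ft_force"])
# spacer fit from top view: fin/foot outline automatic later; tray check
p=camera_params("top");print(pix(p,[[.5167,.3019,.006],[*s["position"][:2],.1]]))
```

```text
13.4667 [0.5159 0.301  0.1484] [[-0.0021 -0.1898  0.9818]
 [-0.0001  0.9818  0.1898]
 [-1.      0.0003 -0.002 ]] 0.2504865601184854 [ 0.4822 -0.8473 -2.9189]
[[153.5318 208.7046]
 [143.1704 206.5199]]
```

Request:
move_arm([
  {"linear": [0,0,-0.06],"rot": [0,0,0]},
  {"linear": [0,0,-0.12],"rot": [0,0,0]},
  {"linear": [0,0,-0.17],"rot": [0,0,0]},
  {"linear": [0,0,-0.2],"rot": [0,0,0]},
  {"linear": [0,0,-0.215],"rot": [0,0,0]},
  {"linear": [0,0,-0.222],"rot": [0,0,0]},
  {"linear": [0,0,-0.226],"rot": [0,0,0]},
  {"linear": [0,0,-0.228],"rot": [0,0,0]},
  {"linear": [0,0,-0.228],"rot": [0,0,0]},
  {"linear": [0,0,-0.228],"rot": [0,0,0]},
])

```text
time: 14.3
position: [0.5165, 0.3011, 0.0354]
ee_rot: [[-0.0, -0.19, 0.982], [0.001, 0.982, 0.19], [-1.0, 0.001, -0.0]]
ft_force: [0.0, 0.4, -2.9]
gripper_width: 0.244
```

Request:
move_arm([
  {"linear": [0,0,-0.003],"rot": [0,0,0]},
  {"linear": [0,0,-0.004],"rot": [0,0,0]},
  {"linear": [0,0,-0.004],"rot": [0,0,0]},
  {"linear": [0,0,-0.004],"rot": [0,0,0]},
])

```text
time: 14.63
position: [0.5169, 0.3013, 0.0339]
ee_rot: [[0.001, -0.19, 0.982], [0.001, 0.982, 0.19], [-1.0, 0.001, 0.001]]
ft_force: [0.0, 0.0, -0.0]
gripper_width: 0.243
```

Request:
move_arm([
  {"linear": [0,0,0],"rot": [0,0,0]},
  {"linear": [0,0,0],"rot": [0,0,0]},
  {"linear": [0,0,0],"rot": [0,0,0]},
  {"linear": [0,0,0],"rot": [0,0,0]},
  {"linear": [0,0,0],"rot": [0,0,0]},
  {"linear": [0,0,0],"rot": [0,0,0]},
], gripper=0.7)

```text
time: 15.13
position: [0.5169, 0.3013, 0.0339]
ee_rot: [[0.001, -0.19, 0.982], [0.001, 0.982, 0.19], [-1.0, 0.001, 0.001]]
ft_force: [0.5, -0.1, 0.2]
gripper_width: 0.697
```

Request:
move_arm([
  {"linear": [0,0,0.05],"rot": [0,0,0]},
  {"linear": [0,0,0.1],"rot": [0,0,0]},
  {"linear": [0,0,0.18],"rot": [0,0,0]},
  {"linear": [0,0,0.25],"rot": [0,0,0]},
  {"linear": [0,0,0.3],"rot": [0,0,0]},
  {"linear": [0,0,0.3],"rot": [0,0,0]},
  {"linear": [0,0,0.3],"rot": [0,0,0]},
])

```text
time: 15.72
position: [0.5175, 0.3016, 0.1855]
ee_rot: [[0.004, -0.19, 0.982], [0.002, 0.982, 0.19], [-1.0, 0.002, 0.004]]
ft_force: [0.1, -0.2, -0.9]
gripper_width: 0.7
```

Run:
```python
from h import *
np.set_printoptions(precision=4,suppress=True)
s=sense();print(s["time"],s["position"],s["gripper_width"],s["ft_force"])
# spacer orientation from the first top picture: fin (dark) crop
im=cv2.imread("pics/top0.png",0);c=im[176:208,340:372];print(c[2:30,2:30])
```

```text
15.7167 [0.5175 0.3016 0.1855] 0.699633675415622 [ 0.1083 -0.1515 -0.8873]
[[103 101 108 113 116 119 121 121 121 121 122 123 122 125 125 125 124 123
  121 121 122 123 122 124 123 123 122 123]
 [103 109 115 119 121 121 122 121 123 123 123 126 121 113 110 111 120 125
  123 123 122 123 122 122 122 122 122 122]
 [111 117 120 121 121 121 123 123 125 122 118 115 103  82  74  77 100 123
  125 123 122 122 122 123 122 122 122 123]
 [118 120 121 120 122 123 125 123 114 103  91  84  76  78  77  77  83 105
  121 122 122 122 123 122 123 123 123 122]
 [121 122 122 123 125 122 114 103  84  74  77  78  79  79  81  80  75  89
  115 125 123 122 122 121 123 122 123 123]
 [121 122 125 123 113 102  85  75  78  78  78  80  81  80  79  81  79  84
  106 121 123 123 123 122 123 123 124 122]
 [122 125 123 105  85  74  74  79  80  82  83  83  81  81  81  79  79  77
   89 115 125 124 123 123 122 124 122 122]
 [123 123 101  69  80  76  75  81  81  78  71  68  77  83  81  80  80  80
   85 111 126 124 123 123 123 123 122 122]
 [124 115  73  51  83  82  80  80  79  63  35  39  69  83  82  80  80  78
   76 100 123 1
[... 1551 characters left out ...]
123 123 124 122 123 124 129 109  43  59  83  83  81  80  80  80  76  82
   89  95 108 120 125 123 123 122 121 121]
 [123 122 122 122 123 124 126 122  85  39  77  84  81  80  76  83  95 109
  113 119 126 124 123 122 123 123 122 122]
 [122 122 123 121 123 123 124 128 110  40  45  65  69  78  97 108 120 127
  125 124 123 122 122 122 122 121 122 121]
 [123 123 123 122 122 122 125 124 120  91  67  73  87 106 121 127 123 124
  121 122 123 123 122 122 122 122 122 122]
 [122 123 122 123 123 123 123 123 127 123 115 114 119 128 125 124 122 122
  122 123 123 123 121 123 121 123 123 122]
 [122 122 123 123 122 122 123 123 124 122 126 125 124 122 122 122 123 121
  122 121 122 122 122 122 122 121 121 123]]
```

Request:
move_arm([
  {"linear": [0.01,-0.06,0],"rot": [0,0,-0.08]},
  {"linear": [0.02,-0.14,0],"rot": [0,0,-0.16]},
  {"linear": [0.03,-0.22,0],"rot": [0,0,-0.24]},
  {"linear": [0.03,-0.3,0],"rot": [0,0,-0.32]},
  {"linear": [0.04,-0.38,0],"rot": [0,0,-0.4]},
  {"linear": [0.04,-0.46,0],"rot": [0,0,-0.48]},
  {"linear": [0.05,-0.54,0],"rot": [0,0,-0.56]},
  {"linear": [0.05,-0.62,0],"rot": [0,0,-0.64]},
  {"linear": [0.06,-0.7,0],"rot": [0,0,-0.72]},
  {"linear": [0.06,-0.78,0],"rot": [0,0,-0.8]},
  {"linear": [0.07,-0.86,0],"rot": [0,0,-0.88]},
  {"linear": [0.079,-0.94,0],"rot": [0,0,-0.907]},
])

```text
time: 16.72
position: [0.5559, -0.17, 0.1835]
ee_rot: [[-0.0, 0.923, 0.385], [-0.002, 0.385, -0.923], [-1.0, -0.001, 0.002]]
ft_force: [0.7, -0.3, -0.2]
gripper_width: 0.702
```

Request:
move_arm([
  {"linear": [0,-0.12,0],"rot": [0,0,0]},
  {"linear": [0,-0.12,-0.07],"rot": [0,0,0]},
  {"linear": [0,-0.12,-0.11],"rot": [0,0,0]},
  {"linear": [0,-0.12,-0.11],"rot": [0,0,0]},
  {"linear": [0,-0.12,-0.11],"rot": [0,0,0]},
])

```text
time: 17.13
position: [0.5545, -0.2293, 0.1263]
ee_rot: [[-0.005, 0.923, 0.384], [0.001, 0.384, -0.923], [-1.0, -0.004, -0.003]]
ft_force: [0.4, -0.1, 0.7]
gripper_width: 0.701
```

Run:
```python
from h import *
import json
np.set_printoptions(precision=4,suppress=True)
s=sense();print(s["time"],s["position"],s["ee_rot"],s["joints"])
p=camera_params("wrist");im=get_image("wrist");save("w9",im)
json.dump({k:np.array(v).tolist() for k,v in p.items()},open("w9.json","w"))
u=pix(p,[[.557,-.2277,.054]])[0];x,y=max(0,int(u[0])-130),min(225,max(0,int(u[1])-110));print(u,x,y)
a=cv2.convertScaleAbs(cv2.resize(im[y:y+195,x:x+260],None,fx=3,fy=3,interpolation=cv2.INTER_CUBIC),alpha=1.5)
save("w9b",a)
```

```text
17.1333 [ 0.5545 -0.2293  0.1263] [[-0.0048  0.9232  0.3843]
 [ 0.0012  0.3843 -0.9232]
 [-1.     -0.004  -0.0029]] [-29.7417  33.1994  83.1572  -0.0874  63.9143  37.6956]
[278.762  219.7736] 148 109
```

View pics/w9b.png

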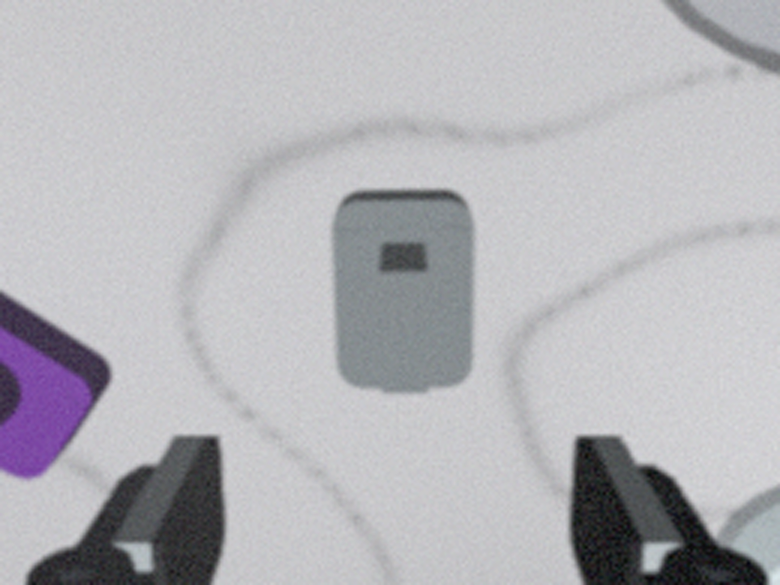

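The spacer is square to the jaws. Foot sides are at x≈335 and 473; the fin end face runs from y≈243 (z 0.02) to y≈271 (top), and the fin's far top edge is y≈391. The finger midpoint is x≈397.

Run:
```python
from h import *
import json
np.set_printoptions(precision=4,suppress=True)
w=json.load(open("w9.json"));o=np.array([148,109])
g=lambda l,z: world(w,np.array(l,float)/3+o,z)[:,:2]
A=np.arctan2(.384,.923);u=np.array([np.cos(A),np.sin(A)]);v=np.array([-u[1],u[0]])
for n,l,z in[("foot sides",[(334,300),(473,300)],.02),("foot front top",[(403,204)],.02),("fin front base",[(380,243),(427,243)],.02),("fin top front",[(380,271),(427,271)],.054),("fin top back",[(404,391)],.054)]:
    X=g(l,z);print(n,X,"along",X@u,"across",X@v)
t=np.array([.5545,-.2293]);print("tcp",t@u,t@v)
X=g([(334,240),(336,360)],.02);d=X[0]-X[1];print("yaw left edge",np.degrees(np.arctan2(d[1],d[0])))
X=g([(473,240),(472,360)],.02);d=X[0]-X[1];print("yaw right edge",np.degrees(np.arctan2(d[1],d[0])),np.degrees(A))
ce=lambda a,c:a*u+c*v
print(u,v)
```

```text
foot sides [[ 0.5493 -0.2125]
 [ 0.5648 -0.2494]] along [0.4256 0.4257] across [-0.4072 -0.4472]
foot front top [[ 0.5827 -0.22  ]] along [0.4535] across [-0.427]
fin front base [[ 0.57   -0.2183]
 [ 0.5751 -0.2306]] along [0.4424 0.4424] across [-0.4205 -0.4338]
fin top front [[ 0.5705 -0.2188]
 [ 0.5749 -0.2295]] along [0.4426 0.4427] across [-0.4212 -0.4327]
fin top back [[ 0.5436 -0.2365]] along [0.411] across [-0.4272]
tcp 0.42388266396571184 -0.4247025161090189
yaw left edge 22.450910629184605
yaw right edge 23.60415572394008 22.589003881727294
[0.9233 0.3841] [-0.3841  0.9233]
```

Request:
move_arm([
  {"linear": [0.006,-0.003,-0.06],"rot": [0,0,0.005]},
  {"linear": [0.006,-0.003,-0.12],"rot": [0,0,0.005]},
  {"linear": [0.006,-0.003,-0.17],"rot": [0,0,0.005]},
  {"linear": [0.006,-0.003,-0.19],"rot": [0,0,0.005]},
  {"linear": [0.006,-0.003,-0.196],"rot": [0,0,0.005]},
  {"linear": [0.006,-0.003,-0.196],"rot": [0,0,0.005]},
  {"linear": [0.006,-0.003,-0.196],"rot": [0,0,0.005]},
  {"linear": [0.006,-0.003,-0.196],"rot": [0,0,0.005]},
])

```text
time: 17.85
position: [0.5599, -0.2313, 0.0322]
ee_rot: [[0.002, 0.92, 0.392], [-0.003, 0.392, -0.92], [-1.0, 0.0, 0.003]]
ft_force: [-0.4, 0.1, -0.0]
gripper_width: 0.698
```

Request:
move_arm([
  {"linear": [0,0,0],"rot": [0,0,0]},
  {"linear": [0,0,0],"rot": [0,0,0]},
  {"linear": [0,0,0],"rot": [0,0,0]},
  {"linear": [0,0,0],"rot": [0,0,0]},
  {"linear": [0,0,0],"rot": [0,0,0]},
  {"linear": [0,0,0],"rot": [0,0,0]},
  {"linear": [0,0,0],"rot": [0,0,0]},
  {"linear": [0,0,0],"rot": [0,0,0]},
  {"linear": [0,0,0],"rot": [0,0,0]},
], gripper=0.05, squeeze=40)

```text
time: 18.6
position: [0.5602, -0.2316, 0.0327]
ee_rot: [[0.002, 0.92, 0.392], [-0.003, 0.392, -0.92], [-1.0, 0.001, 0.004]]
ft_force: [-0.4, 0.6, 5.3]
gripper_width: 0.133
```

```bash
python3 -c "
from h import *
s=sense();print(s['time'],s['position'],s['ee_rot'],s['gripper_width'],s['ft_force'])"
```

```text
18.6 [ 0.56021897 -0.23155784  0.03273117] [[ 0.00249102  0.91980247  0.39237383]
 [-0.00307773  0.39238024 -0.91979795]
 [-0.99999216  0.00108361  0.00380833]] 0.13344694502374482 [-0.3954037   0.62681884  5.31356131]
```

Request:
move_arm([
  {"linear": [0,0,0.05],"rot": [0,0,0]},
  {"linear": [0,0,0.12],"rot": [0,0,0]},
  {"linear": [-0.01,0.06,0.18],"rot": [0,0,-0.03]},
  {"linear": [-0.03,0.14,0.19],"rot": [0,0,-0.06]},
  {"linear": [-0.05,0.22,0.19],"rot": [0,0,-0.09]},
  {"linear": [-0.07,0.3,0.19],"rot": [0,0,-0.12]},
  {"linear": [-0.09,0.37,0.19],"rot": [0,0,-0.146]},
  {"linear": [-0.105,0.43,0.18],"rot": [0,0,-0.146]},
  {"linear": [-0.111,0.46,0.16],"rot": [0,0,-0.146]},
  {"linear": [-0.111,0.472,0.13],"rot": [0,0,-0.146]},
  {"linear": [-0.111,0.472,0.1],"rot": [0,0,-0.146]},
  {"linear": [-0.111,0.472,0.1],"rot": [0,0,-0.146]},
])

```text
time: 19.6
position: [0.5026, 0.0054, 0.0801]
ee_rot: [[-0.004, 0.983, 0.184], [-0.003, 0.184, -0.983], [-1.0, -0.004, 0.002]]
ft_force: [-0.6, -0.4, -1.2]
gripper_width: 0.132
```

```bash
cat > st.py <<'E'
from h import *
np.set_printoptions(precision=4,suppress=True)
def st(off=.002):
    s=sense();a=.184;G=np.array([[np.cos(a),-np.sin(a)],[np.sin(a),np.cos(a)]])
    q=(s["position"][:2]-[.5622,.0109])@G*1000-[off*1000,0];z=s["ee_rot"][:,2]
    print("t",round(s["time"],2),"spacer gauge mm",q,"z",s["position"][2],"yaw",round(np.degrees(np.arctan2(z[0],-z[1])),2),"F gauge",s["ft_force"][:2]@G,s["ft_force"][2],"w",round(s["gripper_width"],3),"tilt",s["ee_rot"][:2,0],"tq",s["torque"])
if __name__=="__main__": st()
E
python3 st.py
```

```text
t 19.6 spacer gauge mm [-61.6091   5.4881] z 0.08014317923882112 yaw 10.63 F gauge [-0.6198 -0.289 ] -1.1535416548705275 w 0.132 tilt [-0.0038 -0.0028] tq [-0.0309 -0.0349 -0.0062]
```

Request:
move_arm([
  {"linear": [0,-0.003,-0.03],"rot": [0,0,0]},
  {"linear": [0,-0.003,-0.05],"rot": [0,0,0]},
  {"linear": [0,-0.003,-0.06],"rot": [0,0,0]},
  {"linear": [0,-0.003,-0.066],"rot": [0,0,0]},
  {"linear": [0,-0.003,-0.067],"rot": [0,0,0]},
  {"linear": [0,-0.003,-0.067],"rot": [0,0,0]},
])

```text
time: 20.1
position: [0.5029, 0.0037, 0.047]
ee_rot: [[-0.003, 0.983, 0.184], [-0.003, 0.184, -0.983], [-1.0, -0.004, 0.002]]
ft_force: [-0.0, 0.1, -0.1]
gripper_width: 0.133
```

```bash
python3 st.py
```

```text
t 20.1 spacer gauge mm [-61.6489   3.7699] z 0.046959495819133945 yaw 10.61 F gauge [-0.0038  0.0799] -0.13362037910052565 w 0.133 tilt [-0.0033 -0.0028] tq [-0.012  -0.0182  0.0558]
```

Request:
move_arm([
  {"linear": [0,0,-0.002],"rot": [0,0,0]},
  {"linear": [0,0,-0.003],"rot": [0,0,0]},
  {"linear": [0,0,-0.004],"rot": [0,0,0]},
  {"linear": [0,0,-0.005],"rot": [0,0,0]},
  {"linear": [0,0,-0.005],"rot": [0,0,0]},
])

```text
time: 20.52
position: [0.5031, 0.0037, 0.0448]
ee_rot: [[-0.003, 0.983, 0.184], [-0.003, 0.184, -0.983], [-1.0, -0.003, 0.002]]
ft_force: [-1.0, -0.9, 2.8]
gripper_width: 0.132
```

```bash
python3 st.py
```

```text
t 20.52 spacer gauge mm [-61.4679   3.7115] z 0.04477439632888883 yaw 10.61 F gauge [-1.169  -0.7427] 2.7995858756478897 w 0.132 tilt [-0.0027 -0.0029] tq [-0.0029  0.0439  0.092 ]
```

Request:
move_arm([
  {"linear": [0.006,0,0.0006],"rot": [0,0,0]},
  {"linear": [0.012,0,0.0006],"rot": [0,0,0]},
  {"linear": [0.018,0,0.0006],"rot": [0,0,0]},
  {"linear": [0.024,0,0.0006],"rot": [0,0,0]},
  {"linear": [0.03,0,0.0006],"rot": [0,0,0]},
  {"linear": [0.034,0,0.0006],"rot": [0,0,0]},
  {"linear": [0.034,0,0.0006],"rot": [0,0,0]},
  {"linear": [0.034,0,0.0006],"rot": [0,0,0]},
])

```text
time: 21.18
position: [0.5201, 0.0037, 0.045]
ee_rot: [[-0.003, 0.983, 0.184], [-0.003, 0.184, -0.983], [-1.0, -0.003, 0.002]]
ft_force: [-1.4, -0.3, 0.3]
gripper_width: 0.131
```

```bash
python3 st.py
```

```text
t 21.18 spacer gauge mm [-44.7517   0.6301] z 0.04495896487899913 yaw 10.62 F gauge [-1.385  -0.0301] 0.3332314809622994 w 0.131 tilt [-0.003  -0.0029] tq [-0.0104 -0.0129 -0.0295]
```

Request:
move_arm([
  {"linear": [0,-0.0005,0],"rot": [0,0,0]},
  {"linear": [0,-0.001,0],"rot": [0,0,0]},
  {"linear": [0,-0.0015,0],"rot": [0,0,0]},
  {"linear": [0,-0.0015,0],"rot": [0,0,0]},
  {"linear": [0,-0.0015,0],"rot": [0,0,0]},
])

```text
time: 21.6
position: [0.5199, 0.0032, 0.0449]
ee_rot: [[-0.003, 0.983, 0.184], [-0.002, 0.184, -0.983], [-1.0, -0.004, 0.002]]
ft_force: [-0.2, 3.5, 0.1]
gripper_width: 0.13
```

```bash
python3 st.py
```

```text
t 21.6 spacer gauge mm [-45.0296   0.1924] z 0.04490963052863696 yaw 10.61 F gauge [0.4661 3.5069] 0.09801773132894798 w 0.13 tilt [-0.0033 -0.0025] tq [ 0.4223  0.0301 -0.043 ]
```

Request:
move_arm([
  {"linear": [0.0073,0.002,0],"rot": [0,0,0]},
  {"linear": [0.0146,0.0033,0],"rot": [0,0,0]},
  {"linear": [0.0218,0.0046,0],"rot": [0,0,0]},
  {"linear": [0.0291,0.006,0],"rot": [0,0,0]},
  {"linear": [0.0364,0.0073,0],"rot": [0,0,0]},
  {"linear": [0.0437,0.0087,0],"rot": [0,0,0]},
  {"linear": [0.051,0.0101,0],"rot": [0,0,0]},
  {"linear": [0.0582,0.0114,0],"rot": [0,0,0]},
  {"linear": [0.0655,0.0127,0],"rot": [0,0,0]},
  {"linear": [0.0728,0.0141,0],"rot": [0,0,0]},
  {"linear": [0.0728,0.0141,0],"rot": [0,0,0]},
  {"linear": [0.0728,0.0141,0],"rot": [0,0,0]},
])

```text
time: 22.6
position: [0.5572, 0.0103, 0.045]
ee_rot: [[-0.001, 0.983, 0.184], [-0.003, 0.184, -0.983], [-1.0, -0.002, 0.002]]
ft_force: [1.3, -2.0, -0.9]
gripper_width: 0.133
```

```bash
python3 st.py
```

```text
t 22.6 spacer gauge mm [-7.0161  0.2755] z 0.045003742505826755 yaw 10.61 F gauge [ 0.8869 -2.1678] -0.9059153138093001 w 0.133 tilt [-0.0014 -0.0026] tq [-0.3283 -0.365  -0.0339]
```

Request:
move_arm([
  {"linear": [0.002,0.0004,0],"rot": [0,0,0]},
  {"linear": [0.004,0.0007,0],"rot": [0,0,0]},
  {"linear": [0.006,0.0011,0],"rot": [0,0,0]},
  {"linear": [0.006,0.0011,0],"rot": [0,0,0]},
  {"linear": [0.006,0.0011,0],"rot": [0,0,0]},
])

```text
time: 23.02
position: [0.5602, 0.0108, 0.045]
ee_rot: [[-0.001, 0.983, 0.184], [-0.003, 0.184, -0.983], [-1.0, -0.002, 0.002]]
ft_force: [-0.6, -2.3, -1.4]
gripper_width: 0.132
```

```bash
python3 st.py
```

```text
t 23.02 spacer gauge mm [-4.0108  0.2626] z 0.04496399083066978 yaw 10.61 F gauge [-0.9885 -2.1271] -1.3595153564155387 w 0.132 tilt [-0.0015 -0.0026] tq [-0.4025  0.0919 -0.0465]
```

Request:
move_arm([
  {"linear": [0.001,0.0002,0],"rot": [0,0,0]},
  {"linear": [0.002,0.0004,0],"rot": [0,0,0]},
  {"linear": [0.002,0.0004,0],"rot": [0,0,0]},
  {"linear": [0.002,0.0004,0],"rot": [0,0,0]},
])

```text
time: 23.35
position: [0.5612, 0.011, 0.045]
ee_rot: [[-0.001, 0.983, 0.184], [-0.003, 0.184, -0.983], [-1.0, -0.002, 0.002]]
ft_force: [-1.2, -2.3, -0.9]
gripper_width: 0.13
```

Request:
move_arm([
  {"linear": [0.001,0.0002,0],"rot": [0,0,0]},
  {"linear": [0.001,0.0002,0],"rot": [0,0,0]},
  {"linear": [0.001,0.0002,0],"rot": [0,0,0]},
])

```text
time: 23.6
position: [0.5617, 0.0111, 0.045]
ee_rot: [[-0.001, 0.983, 0.184], [-0.003, 0.184, -0.983], [-1.0, -0.002, 0.002]]
ft_force: [-0.4, -2.6, -1.4]
gripper_width: 0.133
```

```bash
python3 st.py
```

```text
t 23.6 spacer gauge mm [-2.4369  0.2851] z 0.044963289990802936 yaw 10.61 F gauge [-0.836  -2.5062] -1.4030083690257165 w 0.133 tilt [-0.0014 -0.0026] tq [-0.4231  0.1741 -0.0004]
```

Request:
move_arm([
  {"linear": [0.001,0.0002,0],"rot": [0,0,0]},
  {"linear": [0.001,0.0002,0],"rot": [0,0,0]},
  {"linear": [0.001,0.0002,0],"rot": [0,0,0]},
])

```text
time: 23.85
position: [0.562, 0.0112, 0.045]
ee_rot: [[-0.002, 0.983, 0.184], [-0.003, 0.184, -0.983], [-1.0, -0.002, 0.002]]
ft_force: [-2.5, -2.5, 0.1]
gripper_width: 0.132
```

Request:
move_arm([
  {"linear": [0.001,0.0002,0],"rot": [0,0,0]},
  {"linear": [0.001,0.0002,0],"rot": [0,0,0]},
  {"linear": [0.001,0.0002,0],"rot": [0,0,0]},
])

```text
time: 24.1
position: [0.5621, 0.0112, 0.0449]
ee_rot: [[-0.003, 0.983, 0.184], [-0.003, 0.184, -0.983], [-1.0, -0.003, 0.002]]
ft_force: [-4.3, -4.0, 1.8]
gripper_width: 0.131
```

```bash
python3 st.py
```

```text
t 24.1 spacer gauge mm [-2.0819  0.2881] z 0.04491559310434072 yaw 10.62 F gauge [-4.9565 -3.1491] 1.8409178079227515 w 0.131 tilt [-0.0029 -0.0028] tq [-0.6345  0.7019  0.0157]
```

Request:
move_arm([
  {"linear": [0.0023,0.0004,0],"rot": [0,0,0]},
  {"linear": [0.0023,0.0004,0],"rot": [0,0,0]},
  {"linear": [0.0023,0.0004,0],"rot": [0,0,0]},
  {"linear": [0.0023,0.0004,0],"rot": [0,0,0]},
  {"linear": [0.0023,0.0004,0],"rot": [0,0,0]},
  {"linear": [0.0023,0.0004,0],"rot": [0,0,0]},
])

```text
time: 24.6
position: [0.5621, 0.0112, 0.0449]
ee_rot: [[-0.005, 0.983, 0.184], [-0.003, 0.184, -0.983], [-1.0, -0.006, 0.002]]
ft_force: [-6.5, -3.8, 3.4]
gripper_width: 0.13
```

```bash
python3 st.py
```

```text
t 24.6 spacer gauge mm [-1.9961  0.295 ] z 0.04492647092213598 yaw 10.62 F gauge [-7.0804 -2.5054] 3.3688253871043905 w 0.13 tilt [-0.0053 -0.003 ] tq [-0.8023  1.0044  0.0057]
```

Request:
move_arm([
  {"linear": [0.0022,0.0004,0],"rot": [0,0,0]},
  {"linear": [0.0022,0.0004,0],"rot": [0,0,0]},
  {"linear": [0.0022,0.0004,0],"rot": [0,0,0]},
  {"linear": [0.0022,0.0004,0],"rot": [0,0,0]},
  {"linear": [0.0022,0.0004,0],"rot": [0,0,0]},
  {"linear": [0.0022,0.0004,0],"rot": [0,0,0]},
  {"linear": [0.0022,0.0004,0],"rot": [0,0,0]},
])

```text
time: 25.18
position: [0.5622, 0.0112, 0.045]
ee_rot: [[-0.007, 0.983, 0.185], [-0.003, 0.184, -0.983], [-1.0, -0.008, 0.002]]
ft_force: [-5.6, -4.4, 5.0]
gripper_width: 0.13
```

```bash
python3 st.py
```

```text
t 25.18 spacer gauge mm [-1.9244  0.2912] z 0.044970799209428425 yaw 10.63 F gauge [-6.2871 -3.3554] 5.034156359064774 w 0.13 tilt [-0.0075 -0.0033] tq [-0.8065  1.0296 -0.0867]
```

Request:
move_arm([
  {"linear": [0,0,0],"rot": [0,0,0]},
  {"linear": [0,0,0],"rot": [0,0,0]},
  {"linear": [0,0,0],"rot": [0,0,0]},
])

```text
time: 25.43
position: [0.5622, 0.0112, 0.045]
ee_rot: [[-0.008, 0.983, 0.185], [-0.003, 0.184, -0.983], [-1.0, -0.008, 0.002]]
ft_force: [-3.6, -2.6, 1.4]
gripper_width: 0.129
```

Request:
move_arm([
  {"linear": [0,0,0],"rot": [0,0,0]},
  {"linear": [0,0,0],"rot": [0,0,0]},
  {"linear": [0,0,0],"rot": [0,0,0]},
  {"linear": [0,0,0],"rot": [0,0,0]},
  {"linear": [0,0,0],"rot": [0,0,0]},
], gripper=0.45)

```text
time: 25.85
position: [0.5624, 0.0114, 0.0451]
ee_rot: [[-0.007, 0.983, 0.185], [-0.003, 0.185, -0.983], [-1.0, -0.008, 0.002]]
ft_force: [0.5, -0.5, 0.0]
gripper_width: 0.451
```

Request:
move_arm([
  {"linear": [0,0,0.03],"rot": [0,0,0]},
  {"linear": [0,0,0.08],"rot": [0,0,0]},
  {"linear": [0,0,0.14],"rot": [0,0,0]},
  {"linear": [0,0,0.2],"rot": [0,0,0]},
  {"linear": [0,0.04,0.26],"rot": [0,0,0]},
  {"linear": [0,0.09,0.32],"rot": [0,0,0]},
  {"linear": [0,0.14,0.36],"rot": [0,0,0]},
  {"linear": [0,0.18,0.36],"rot": [0,0,0]},
  {"linear": [0,0.18,0.36],"rot": [0,0,0]},
  {"linear": [0,0.18,0.36],"rot": [0,0,0]},
])

```text
time: 26.68
position: [0.5622, 0.1022, 0.2251]
ee_rot: [[-0.007, 0.982, 0.187], [-0.003, 0.187, -0.982], [-1.0, -0.007, 0.002]]
ft_force: [0.8, 0.4, 0.1]
gripper_width: 0.451
```

Run:
```python
from h import *
np.set_printoptions(precision=4,suppress=True)
s=sense();print(s["time"],s["position"],s["ft_force"],s["gripper_width"])
im=get_image("wrist");p=camera_params("wrist");sc=get_image("scene")
import json;json.dump({k:np.array(v).tolist() for k,v in p.items()},open("w10.json","w"))
save("w10",im);c=(.5622-.002*.983,.0109-.002*.183)
print(pix(p,[[*c,.066],[.5449,.1043,.06],[.5169,.3013,.06]]))
save("fin",cv2.convertScaleAbs(np.hstack([cv2.resize(im,(560,420)),cv2.resize(sc[170:330,230:420],(240,202))[:,:].repeat(1,0) if 0 else cv2.copyMakeBorder(cv2.resize(sc[230:330,300:420],(240,200)),0,220,0,0,cv2.BORDER_CONSTANT)]),alpha=1.5))
```

```text
26.6833 [0.5622 0.1022 0.2251] [0.7779 0.4264 0.0778] 0.45091420559016365
[[363.2308 213.6059]
 [273.2504 209.893 ]
 [ 84.826  201.6444]]
```

View pics/fin.png

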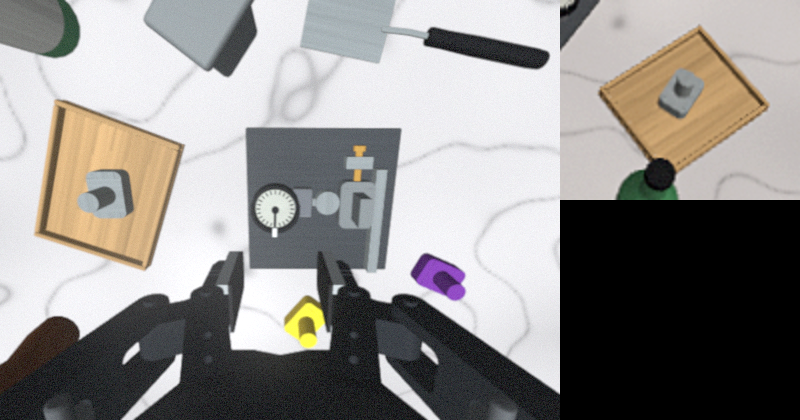

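The final view shows the master upright mid-tray at (105,193) and the spacer square in the gauge with its end at the screw tip (358,181). The needle at (275,222) points at the mark (275,232). Handing in.

```bash
python3 -c "
from bench import job_done
print(job_done())"
```

```text
the job is handed in; nothing more can be done
None
```

The job is done and handed in at about 27 s of the 72 s; `job_done()` gives no verdict, so these are my own checks.

- **Bezel:** I turned it about 53° anticlockwise, then back 3.5° after measuring an overshoot. With the master still in the gauge, mark and needle agreed to about 1°. The final picture shows the needle on the mark; I judged that one by eye.
- **Master:** it was lifted straight out and released in the middle of the tray. The final wrist and scene pictures show it upright.
- **Spacer:** it met the stop screw at gauge x ≈ −2 mm. I held it there for about 1 s, with 6–7 N at the wrist, or roughly 5.5–6.3 N on the screw after friction. Readings at the end of each step never passed 7.1 N. I then relaxed, opened and withdrew; wrist force was about zero, and the picture shows it square, with its end at the screw tip.

**What disagreed:** the fingertips are about 25 mm shorter than `tip_extent` (0.025 m) implies. My first close on the bezel therefore shut in the air above it, touching nothing, and I corrected for this from the camera pictures. In those I saw, no bystander was touched or moved.

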